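# Isolate, load and change over the probe fixture

## Task

The feed selector's lever leans to its left: move it upright to centre-off without swinging past, and leave it there, pausing, while you pick up the flat carrier by its slanting handle, set it on the steel platform and slide it, ring end first, under the low probe head until it is fully home against the back stop between the side guides. Only then swing the lever fully over to its right side, and let go of everything. Do not knock the probe head, and leave the ankle cover, pylon, loose ring and nut driver where they are.

Things in the scene. Friction and masses are not known exactly. Their poses are not given: they have to be found in the camera images.
- switch: Fixed grey switch box 120 (x) x 140 mm (y), on the table; x = -60 to +70 mm. x points away from its front, +y its left, z up. Its metal panel's normal leans 25 deg from vertical toward -x. A steel visor (x -28 to +70, y +-75 mm, 262 to 272 mm above the table, on rear posts) overhangs the panel, so reach the lever with the tool leaning about 25 deg to the front.
- lever_pivot (a point): Point on the panel about which the lever swings, 80 mm above the table; axes as the switch box's. The swing axis lies in the panel, pointing up the slope: (cos 25, 0, sin 25 degrees) in these axes.
- lever_grip (a point): Middle of the lever's black rectangular hand grip, 80 mm from the pivot along the lever. The grip is 22 mm wide in the swing direction, 26 mm across it and 50 mm long (55 to 105 mm from the pivot), on a 13 mm round steel stalk. Axes: z along the lever outward, y in the swing direction toward its left, x the swing axis.
- lever (a joint): Lever angle, rad, right-handed about the swing axis. 0 = centre-off, straight out along the panel normal; negative = leaning to its left (+y of the box); positive = to its right (-y). Stops at -0.5 and +0.5; starts between -0.5 and -0.38. Friction of 0.25 N m (3 N at the grip) holds it where it is left: no detents, no spring.
- home (a point): Point on the platform's top face, 60 mm above the table, under the carrier's plate centre when that is fully home. Axes: x into the stand, z up. Platform: x -100 to +75, y +-60 mm. The back stop's face is at x = +55 mm (16 mm high); side guides 8 mm high, inner faces at y = +-46 mm, run from x = -20 to +55 mm.
- stand: Fixed fixture stand, origin on the table under home, same axes; its open front (-x) faces roughly the robot's right. Base x -60 to +125, y +-65 mm. Behind the platform a column, x +77 to +117, y +-35 mm, 200 mm high. A hand crank (locked, not used), below 80 mm high, sticks out to y = -180 mm at x = +15 to +90 mm.
- head: Fixed probe head of the stand; origin and axes as the stand's. White block x -25 to +60, y +-45 mm, underside 90 mm above the table, 30 mm over the platform. On it a grey hood, 207 to 232 mm above the table, x -50 to +80, y +-55 mm: a tool at the carrier's handle must lean about 30 deg toward -x to clear it.
- carrier_mid (a point): Loose carrier, 0.24 kg, flat on the table: point over its plate's centre, 11 mm above its underside. z up, +x toward the ring end. Aluminium plate 110 (x) x 80 (y) x 10 mm; bolted adapter ring 68 mm across, centre at x = +15 mm, top 22 mm above the underside; black slanting handle at the -x end.
- carrier_grip (a point): Where to pinch the handle: 64 mm from the plate centre toward the carrier's -x, 51.6 mm above its underside; axes as the carrier's. The handle is a straight flat-sided bar leaning 30 deg from vertical toward -x, 18 mm thick in y, 28 mm the other way, ending 32 mm beyond this point.
- cover_mid (a point): Bystander: teal polymer ankle cover, an open tapering shell 96 mm across and 70 mm tall, standing; point at half height.
- pylon_mid (a point): Bystander: dented aluminium pylon tube lying along its x, 150 mm long, 30 mm across with 40 mm square clamps at both ends; point at its centre.
- ring_mid (a point): Bystander: loose zinc-plated adapter ring 60 mm across, 14 mm high, flat on the table; point at its centre.
- driver_mid (a point): Bystander: nut driver with a brass knurled handle, lying along its x, 155 mm long, 26 mm thick; point near its middle.
Things that resemble listed ones, but are neither listed nor needed, are in the scene too. Leave any green or pink look-alike of the part that bears carrier_mid alone.

How it is judged (in metres and radians):
On the way, in this order (a step that is already met when the one before it is completed fails the run):
1. the lever stands at centre-off and is left there for at least half a second, the carrier not yet under the head (value of joint lever between -0.13 and 0.13 rad and not (x of carrier_mid in the frame of home between -0.075 and 0.1 m and y of carrier_mid in the frame of home between -0.07 and 0.07 m)), for 0.5 s.
2. with the lever still at centre-off, the carrier is fully home under the probe head (value of joint lever between -0.13 and 0.13 rad and x of carrier_mid in the frame of home between -0.01 and 0.008 m and y of carrier_mid in the frame of home between -0.012 and 0.012 m and z of carrier_mid in the frame of home between 0.006 and 0.016 m and angle between the x axis of carrier_mid and the x axis of home, either way round below 0.12 rad), for 0.3 s.
At the end, for the whole second after the job is handed in: The lever leans fully to its right (above 0.40 rad of 0.50) and the carrier lies flat on the platform, fully home: within 10 mm of the back stop, within 12 mm of the centre line and 0.12 rad of square (value of joint lever above 0.4 rad and x of carrier_mid in the frame of home between -0.01 and 0.008 m and y of carrier_mid in the frame of home between -0.012 and 0.012 m and z of carrier_mid in the frame of home between 0.006 and 0.016 m and angle between the x axis of carrier_mid and the x axis of home, either way round below 0.12 rad); the robot touches nothing.
It fails at once if lever past centre to its right (over 0.2 rad) while the carrier is not home (value of joint lever above 0.2 rad and not (x of carrier_mid in the frame of home between -0.01 and 0.008 m and y of carrier_mid in the frame of home between -0.012 and 0.012 m and z of carrier_mid in the frame of home between 0.006 and 0.016 m and angle between the x axis of carrier_mid and the x axis of home, either way round below 0.12 rad)).
It fails at once if carrier pushed under the head while the lever is still on its left side (value of joint lever below -0.2 rad and (x of carrier_mid in the frame of home between -0.075 and 0.1 m and y of carrier_mid in the frame of home between -0.07 and 0.07 m)).
It fails at once if probe head struck (over 12 N) (contact force between anything else and head above 12 N).
It fails at once if ankle cover, pylon, loose ring or nut driver moved more than 25 mm (distance of any of cover_mid, pylon_mid, ring_mid, driver_mid from where it was at the start of the episode above 0.025 m).
It also fails if it takes over 72 s, if anything falls off the work surface, if the arm or the gripper's body presses on something with over 40 N, if the wrist force passes 120 N, or if a joint passes its speed limit or range.

## Robot

A 6-joint arm with a two-finger parallel gripper is mounted at the origin on the work surface. World frame = base frame: x ahead of the robot, y to its left, z up, the work surface at z = 0. Lengths are in m, angles in degrees, forces in N, time in s.
With the tool pointing down it reaches from about 0.4 to 0.825 m from the base axis. Payload 7 kg.
Tool frame: the origin (TCP) lies midway between the tips of the shut fingers; the grasp point (between the pads) lies 19 mm behind it (ctrl.grip_point_offset is the distance from the TCP to the grasp point, in m); x points along the fingers, y is the direction in which the jaws open and shut, and the axes are right-handed (so a half turn about x gives the same grasp; the last joint's range is limited). The gripper opens to 88 mm and grips with 3 to 60 N. Pads are 19 mm wide; open, the fingers measure 130 mm over their backs; the gripper's body (78 mm by 193 mm) begins 47 mm behind the grasp point.
Start: joints at [-59.868, 20.546, 0.682, 0, -70.136, -16.507], TCP at [0.159, -0.656, 0.227] pointing down, gripper open.
Joint ranges: [-176.03, 176.03], [-82.01, 121.73], [-58.28, 71.71], [-173.87, 95.51], [-174.79, -0.11], [-173.66, 173.66]. Speed limits (degrees/s): [136.94, 136.94, 172.46, 180, 180, 180].

## Interface

Orientations are given as [roll, pitch, yaw] about the fixed x, y, z axes, in that order (R = Rz(yaw) Ry(pitch) Rx(roll)).
In Python, from plant import ctrl gives the robot as it stands.
- The arm moves only by the tool drive_tool, never from a script. Its argument "plan" is a list of rows, each a list of 3 entries, a list of its own where there are three numbers: the shift along the tool's x, y, z in m, then the turn, a rotation vector about the tool's x, y, z in degrees, then the opening, from 0 (shut) to 1 (fully open). In form: [[[dx, dy, dz], [wx, wy, wz], grip], ...]. A call has 1 to 20 rows; each row is the pose to reach, as a shift and turn from the pose measured when the call began, along the tool's axes at that moment; what a row does not reach only later rows make up. A row lasts 1/12 s, in which the tool goes at most 41.7 mm and 7.16 degrees, less where a joint would pass 70% of its speed; a pose out of reach is approached as far as the arm can. A call with a gripper value outside its range is refused whole. The fingers move at their own pace and stop on an object; the grip force is fixed at half the most. Time passes only in rows, so rows that repeat a pose let the fingers close. It gives the time, the measured TCP pose, the force and the opening at its end, in the units of the state.
- ctrl.get_obs(): the state, without advancing time (a new reading comes with each control period).
- ctrl.snapshot(name): name is "side" or "top" or "wrist"; returns the picture (384x512x3 uint8, blue, green, red); there is no depth.
- ctrl.get_calibration(name): a dict with "fx", "fy", "cx", "cy" (pixels), "dist_coeffs" ([k1, k2, p1, p2, k3] as OpenCV has them; the pictures are not rectified), "R" (3x3) and "t" (3): a world point X has camera coordinates R X + t. Camera axes: x right, y down, z forward; pixel columns grow to the right and rows downward; lengths in m; the calibration is good to about 2 mm. A picture is of the moment at which its call begins: read the wrist's pose just before it. get_calibration takes no time and is no camera call; for the wrist camera it gives the pose at the moment of the call.
- ctrl.close_job(): hands the job in, once; it reports no verdict.
Trained networks look in the newest picture that a camera, given by its name, has taken for a name from the list of things; names that differ only in an ending like _2 or _b are one class to them, and where a whole thing is asked for, a point or a joint stands for the part that bears it (a point fixed in the world has none). Each returns a list of dicts, best first, with "confidence" (0 to 1); they miss things now and then, are a little off and sometimes report something else, mostly with a low value. They report only what shows in the picture. A call takes as long as a camera call. They do not tell look-alikes from the thing itself.
- ctrl.cut_out(camera, name): "pixels" (384x512 bool, what is visible of it) and "pixel" ([column, row] in pixels, amid what is visible of it).
- ctrl.landmark_of(camera, name): "pixel" ([column, row] in pixels: a listed point, or the origin of a listed thing).
The state is a dict: "clock": time; "joint_pos": joint angles; "qvel": joint speeds; "tau": joint torques, N m; "tool_pos": TCP position; "orientation": TCP orientation; "force": force on the tool from outside, world axes, zero at the start; "moment": the same for the moment, N m; "opening": finger opening in m.
Only numpy, scipy, OpenCV 4.12 (cv2) and the standard library are available. Lean on these libraries where they do the work, as an engineer would, in place of code of your own. Each camera call takes 0.05 s, during which the arm holds its last target. There are 200 camera calls.

## Working session

There is one attempt and no reset: what is moved stays moved. The work goes in short steps, Python scripts to look and compute and a tool call to move; the robot and the scene stay as the last step left them, time stands still between calls to the robot, and variables do not carry over. Pictures are saved under pics/ and viewed, about 8 in all and at most 12, crops included, and the job is handed in when it is done.

Besides the shell and the picture viewer there is one more tool, called after ">>>" by a JSON object that holds its "api" and its "payload", one argument or row to a line. drive_tool: Moves the arm, as the interface text tells. Its arguments: {"type":"object","properties":{"plan":{"type":"array","items":{"type":"array"}}},"required":["plan"]}

```bash
ls; mkdir -p pics; cat > h.py <<'E'
import numpy as np, cv2
from scipy.spatial.transform import Rotation as Ro
from plant import ctrl
def cal(c):
    k=ctrl.get_calibration(c);K=np.array([[k['fx'],0,k['cx']],[0,k['fy'],k['cy']],[0,0,1.]])
    return K,np.array(k['dist_coeffs'],float),np.array(k['R']),np.array(k['t'])
def ray(c,px,k=None):
    K,d,R,t=k or cal(c);u=cv2.undistortPoints(np.array([[px]],float),K,d)[0,0]
    v=R.T@np.array([u[0],u[1],1]);return -R.T@t,v/np.linalg.norm(v)
def atz(c,px,z,k=None):
    o,v=ray(c,px,k);return o+v*(z-o[2])/v[2]
def proj(c,X,k=None):
    K,d,R,t=k or cal(c);return cv2.projectPoints(np.array(X,float).reshape(-1,3),cv2.Rodrigues(R)[0],t,K,d)[0][:,0]
def tri(rs):
    A=sum(np.eye(3)-np.outer(v,v) for o,v in rs);b=sum((np.eye(3)-np.outer(v,v))@o for o,v in rs)
    p=np.linalg.solve(A,b);return p,[np.linalg.norm((np.eye(3)-np.outer(v,v))@(p-o)) for o,v in rs]
E
cat > a.py <<'E'
from h import *
np.set_printoptions(precision=3,suppress=True)
print(ctrl.get_obs())
ims=[]
for c in ['top','side']:
    im=ctrl.snapshot(c);cv2.imwrite(f'pics/{c}0.png',im)
    for n in ['switch','lever_pivot','lever_grip','home','stand','head','carrier_mid','carrier_grip','cover_mid','pylon_mid','ring_mid','driver_mid']:
        r=ctrl.landmark_of(c,n)
        print(c,n,[(np.round(x['pixel']).astype(int).tolist(),round(x['confidence'],2)) for x in r[:4]])
E
python3 a.py
```

```text
pics
{'clock': 0.0, 'joint_pos': array([-59.869,  20.591,   0.635,  -0.022, -70.135, -16.506]), 'qvel': array([ 0.045, -0.038,  0.061, -0.077,  0.021, -0.001]), 'tau': array([  0.   , -58.272,  29.306,   6.998,   0.007,  -0.   ]), 'tool_pos': array([ 0.159, -0.656,  0.226]), 'orientation': array([ 94.051,  89.906, 107.669]), 'force': array([-0.591, -0.182, -0.225]), 'moment': array([-0.025,  0.026,  0.01 ]), 'opening': 0.08735455190800683}
top switch [([206, 164], 0.89)]
top lever_pivot [([200, 159], 0.55)]
top lever_grip [([191, 162], 0.58)]
top home [([301, 156], 0.74)]
top stand [([300, 160], 0.92)]
top head [([303, 161], 0.86)]
top carrier_mid [([244, 217], 0.81), ([137, 180], 0.65), ([225, 265], 0.58)]
top carrier_grip [([167, 232], 0.8), ([150, 168], 0.8), ([204, 269], 0.74), ([264, 218], 0.64)]
top cover_mid [([301, 162], 0.67), ([310, 222], 0.57)]
top pylon_mid []
top ring_mid [([345, 245], 0.68), ([302, 157], 0.41)]
top driver_mid [([362, 150], 0.64)]
side switch [([325, 200], 0.97)]
side lever_pivot [([326, 177], 0.73)]
side lever_grip [([324, 154], 0.49)]
side home [([268, 256], 0.58)]
side stand [([265, 267], 0.83), ([265, 255], 0.4)]
side head [([264, 263], 0.96)]
side carrier_mid [([258, 187], 0.65), ([231, 161], 0.58), ([348, 152], 0.58), ([156, 279], 0.18)]
side carrier_grip [([244, 190], 0.95), ([289, 135], 0.87), ([238, 140], 0.7), ([350, 155], 0.48)]
side cover_mid [([206, 231], 0.79)]
side pylon_mid [([158, 276], 0.87)]
side ring_mid [([163, 240], 0.51)]
side driver_mid [([221, 331], 0.6)]
```

```bash
python3 - <<'E'
import cv2
a=cv2.imread('pics/top0.png');b=cv2.imread('pics/side0.png')
cv2.imwrite('pics/topc.png',cv2.resize(a[100:310,100:400],(800,560),interpolation=3))
cv2.imwrite('pics/sidec.png',cv2.resize(b[100:370,110:440],(733,600),interpolation=3))
E
```

```text
(no output)
```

View pics/topc.png

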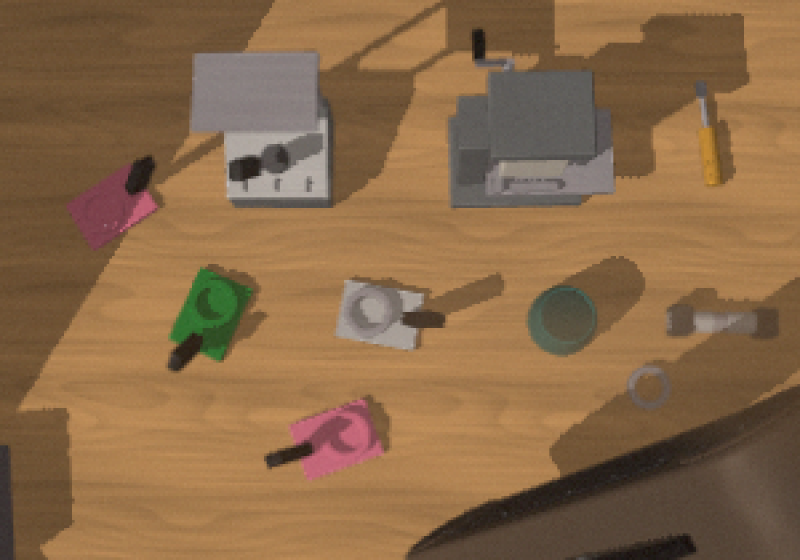

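View pics/sidec.png

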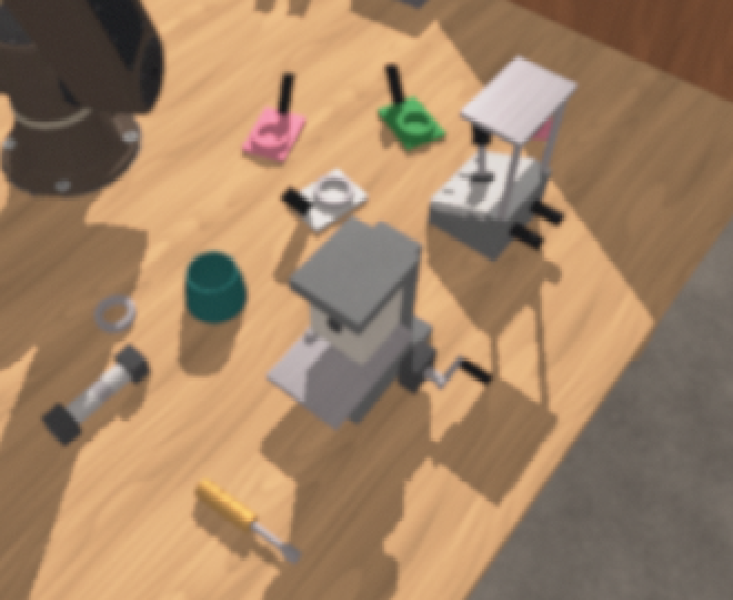

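The top view shows the real (silver) carrier at about px (243,217), with its handle toward image right (264,218). The switch is at (206,164), the stand at (300,160) with its open front toward image right, and the lever leans toward image left. The side view agrees: silver carrier (258,187), with the green and pink look-alikes kept apart from it.

```bash
cat > b.py <<'E'
from h import *
np.set_printoptions(precision=3,suppress=True)
k={c:cal(c) for c in ['top','side','wrist']}
P={'switch':((206,164),(325,200)),'lever_pivot':((200,159),(326,177)),'lever_grip':((191,162),(324,154)),'home':((301,156),(268,256)),
'stand':((300,160),(265,267)),'carrier_mid':((244,217),(258,187)),'carrier_grip':((264,218),(244,190)),'cover':((310,222),(206,231)),'ring':((345,245),(163,240))}
for n,(a,b) in P.items():
    p,r=tri([ray('top',a,k['top']),ray('side',b,k['side'])]);print(n,p,np.array(r))
f=lambda x,y:(100+x*300/800,100+y*210/560)
print('pylon',[atz('top',f(*p),.02,k['top']) for p in [(680,322),(765,322)]])
print('driver',[atz('top',f(*p),.013,k['top']) for p in [(702,90),(712,183)]])
# switch panel front bottom edge & base corners, stand base corners at z~0/60
print('switch base',[atz('top',f(*p),.0,k['top']) for p in [(229,207),(331,206)]])
print('stand base',[atz('top',f(*p),.0,k['top']) for p in [(451,207),(582,206)]])
print('platform',[atz('top',f(*p),.06,k['top']) for p in [(614,192),(610,110),(487,192)]])
print('hood',[atz('top',f(*p),.232,k['top']) for p in [(489,72),(592,70),(595,157),(490,157)]])
print('visor',[atz('top',f(*p),.272,k['top']) for p in [(193,53),(318,53),(318,130),(191,133)]])
print('plate',[atz('top',f(*p),.01,k['top']) for p in [(345,280),(424,292),(416,349),(337,337)]])
for c in k: print(c,-k[c][2].T@k[c][3],k[c][2][2],k[c][0][0,0])
E
python3 b.py
```

```text
switch [ 0.638  0.336 -0.029] [0.002 0.002]
lever_pivot [0.624 0.34  0.086] [0.004 0.004]
lever_grip [0.592 0.358 0.164] [0.004 0.004]
home [ 0.653 -0.022  0.052] [0.001 0.001]
stand [ 0.652 -0.028 -0.009] [0.003 0.003]
carrier_mid [0.431 0.187 0.021] [0.005 0.005]
carrier_grip [0.424 0.116 0.063] [0.007 0.007]
cover [ 0.415 -0.06   0.002] [0. 0.]
ring [ 0.333 -0.183  0.011] [0.006 0.006]
pylon [array([ 0.419, -0.225,  0.02 ]), array([ 0.419, -0.345,  0.02 ])]
driver [array([ 0.758, -0.27 ,  0.013]), array([ 0.619, -0.279,  0.013])]
switch base [array([0.578, 0.408, 0.   ]), array([0.581, 0.262, 0.   ])]
stand base [array([0.581, 0.093, 0.   ]), array([ 0.585, -0.093,  0.   ])]
platform [array([ 0.592, -0.129,  0.06 ]), array([ 0.709, -0.126,  0.06 ]), array([0.589, 0.045, 0.06 ])]
hood [array([0.698, 0.052, 0.232]), array([ 0.703, -0.075,  0.232]), array([ 0.592, -0.077,  0.232]), array([0.59 , 0.05 , 0.232])]
visor [array([0.704, 0.408, 0.272]), array([0.705, 0.258, 0.272]), array([0.609, 0.254, 0.272]), array([0.604, 0.405, 0.272])]
plate [array([0.473, 0.239, 0.01 ]), array([0.458, 0.129, 0.01 ]), array([0.379, 0.139, 0.01 ]), array([0.394, 0.248, 0.01 ])]
top [0.24  0.12  1.479] [ 0.176 -0.003 -0.984] 402.2013901781312
side [ 1.017 -0.484  1.068] [-0.423  0.489 -0.763] 376.1739070996338
wrist [ 0.09  -0.673  0.384] [ 0.257  0.062 -0.964] 270.36067250579464
```

```bash
cat >> h.py <<'E'
def pose():
    o=ctrl.get_obs();return np.array(o['tool_pos']),Ro.from_euler('xyz',o['orientation'],degrees=True)
def tool(app,jaw):
    x=np.array(app,float);x/=np.linalg.norm(x);y=np.array(jaw,float);y-=x*(x@y);y/=np.linalg.norm(y)
    return Ro.from_matrix(np.c_[x,y,np.cross(x,y)])
def rel(pos,R):
    p,r=pose();d=r.inv().apply(np.array(pos)-p);w=(r.inv()*R).as_rotvec(degrees=True)
    return np.round(d,4).tolist(),np.round(w,2).tolist()
def st():
    o=ctrl.get_obs();print('t',round(o['clock'],2),'q',np.round(o['joint_pos'],1),'p',np.round(o['tool_pos'],4),'F',np.round(o['force'],1),'op',round(o['opening'],4))
def yaw(d): return Ro.from_euler('z',d,degrees=True)
s30,c30=.5,.8660254
E
python3 - <<'E'
from h import *
p,r=pose();K,d,R,t=cal('wrist')
print('axes',r.as_matrix().round(3)); print('cam in tool',r.inv().apply(-R.T@t-p), 'cam fwd',r.inv().apply(R[2]))
for s in (1,-1):
    print(s,rel([0.45,-.25,.40],tool([0,0,-1],[0,s,0])),rel([0.45,.3,.38],tool([s30,0,-c30],[0,s,0])))
E
```

```text
axes [[-0.    -0.236  0.972]
 [-0.     0.972  0.236]
 [-1.    -0.    -0.   ]]
cam in tool [-0.15766076 -0.00039181 -0.07083242] cam fwd [ 9.64454445e-01 -4.89960513e-04  2.64248716e-01]
1 ([-0.1734, 0.326, 0.3785], [13.63, -0.0, 0.0]) ([-0.1535, 0.8605, 0.508], [13.31, -29.86, -3.57])
-1 ([-0.1734, 0.326, 0.3785], [-166.37, -0.0, -0.0]) ([-0.1535, 0.8605, 0.508], [-161.08, 5.16, -43.16])
```

>>> {"api": "drive_tool", "payload": {
  "plan": [
    [[-0.173,0.326,0.379],[13.6,0,0],1],
    [[-0.173,0.326,0.379],[13.6,0,0],1],
    [[-0.173,0.326,0.379],[13.6,0,0],1],
    [[-0.173,0.326,0.379],[13.6,0,0],1],
    [[-0.173,0.326,0.379],[13.6,0,0],1],
    [[-0.173,0.326,0.379],[13.6,0,0],1],
    [[-0.173,0.326,0.379],[13.6,0,0],1],
    [[-0.173,0.326,0.379],[13.6,0,0],1],
    [[-0.173,0.326,0.379],[13.6,0,0],1],
    [[-0.173,0.326,0.379],[13.6,0,0],1],
    [[-0.173,0.326,0.379],[13.6,0,0],1],
    [[-0.173,0.326,0.379],[13.6,0,0],1],
    [[-0.173,0.326,0.379],[13.6,0,0],1],
    [[-0.173,0.326,0.379],[13.6,0,0],1]
  ]
}}

```text
clock: 2.47
tool_pos: [0.4534, -0.2469, 0.4016]
orientation: [-8.0, 89.8, -7.8]
force: [0.0, -0.7, 0.1]
opening: 0.0874
```

```bash
python3 - <<'E'
from h import *
st();print(rel([0.46,.32,.32],tool([s30,0,-c30],[0,1,0])))
E
```

```text
t 2.47 q [ -6.8   1.4  -1.1   0.  -87.2 -83. ] p [ 0.4534 -0.2469  0.4016] F [ 0.  -0.7  0.1] op 0.0874
([0.0814, 0.5669, 0.0087], [0.24, -29.79, -0.03])
```

>>> {"api": "drive_tool", "payload": {
  "plan": [
    [[0,0.25,0],[0,0,0],1],
    [[0,0.25,0],[0,0,0],1],
    [[0,0.25,0],[0,0,0],1],
    [[0,0.25,0],[0,0,0],1],
    [[0,0.25,0],[0,0,0],1],
    [[0.08,0.567,0.009],[0,-30,0],1],
    [[0.08,0.567,0.009],[0,-30,0],1],
    [[0.08,0.567,0.009],[0,-30,0],1],
    [[0.08,0.567,0.009],[0,-30,0],1],
    [[0.08,0.567,0.009],[0,-30,0],1],
    [[0.08,0.567,0.009],[0,-30,0],1],
    [[0.08,0.567,0.009],[0,-30,0],1],
    [[0.08,0.567,0.009],[0,-30,0],1],
    [[0.08,0.567,0.009],[0,-30,0],1],
    [[0.08,0.567,0.009],[0,-30,0],1],
    [[0.08,0.567,0.009],[0,-30,0],1]
  ]
}}

```text
clock: 3.8
tool_pos: [0.4779, 0.3157, 0.333]
orientation: [-0.5, 62.0, 1.5]
force: [1.0, 0.6, 1.0]
opening: 0.0876
```

```bash
cat > c.py <<'E'
from h import *
st();k=cal('wrist');im=ctrl.snapshot('wrist');cv2.imwrite('pics/w1.png',cv2.resize(im,None,fx=1.5,fy=1.5,interpolation=3))
np.set_printoptions(precision=4,suppress=True)
for n in ['lever_pivot','lever_grip','switch']:
    for x in ctrl.landmark_of('wrist',n)[:2]: print(n,np.round(x['pixel'],1),round(x['confidence'],2),{'lever_pivot':lambda p:atz('wrist',p,.08,k),'lever_grip':lambda p:atz('wrist',p,.147,k),'switch':lambda p:atz('wrist',p,0,k)}[n](x['pixel']))
E
python3 c.py
```

```text
t 3.8 q [  68.1   -5.3  -33.8   32.1  -54.2 -173.6] p [0.4779 0.3157 0.333 ] F [1.  0.6 1. ] op 0.0876
lever_pivot [260.  170.3] 0.94 [0.6263 0.3314 0.08  ]
lever_grip [281.  182.7] 0.83 [0.5945 0.3588 0.147 ]
switch [257.  148.5] 0.96 [0.6364 0.3273 0.    ]
switch [286.9 184.8] 0.23 [0.7278 0.3962 0.    ]
```

View pics/w1.png

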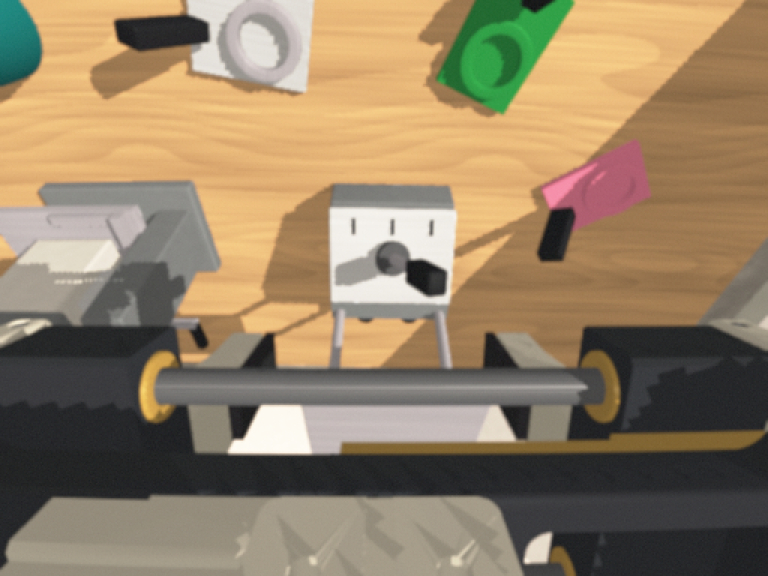

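The wrist view shows the panel centred at about px (261,170) of 512x384. The lever grip leans to image right (the box's left) at (284,185), and the visor is lower down, behind the fingers. J6 is near its limit here, so I'll watch it.

```bash
python3 - <<'E'
from h import *
np.set_printoptions(precision=4,suppress=True)
st();k=cal('wrist')
a,b=[atz('wrist',(x/1.5,y/1.5),0,k) for x,y in [(332,186),(449,186)]];print(a,b,np.linalg.norm(a-b))
for p,q in [((330,207),(456,209)),((331,303),(452,303))]:
    for z in (.05,.11):
        a,b=[atz('wrist',(u[0]/1.5,u[1]/1.5),z,k) for u in (p,q)];print(z,a,b,np.linalg.norm(a-b),'yaw',np.degrees(np.arctan2(-(b-a)[0],(b-a)[1])))
T,S=cal('top'),cal('side')
for n,w,t,s in [('piv',(260,170.3),(200,159),(326,177)),('grip',(281,182.7),(191,162),(324,154))]:
    print(n,tri([ray('wrist',w,k),ray('top',t,T),ray('side',s,S)]))
B=np.array([.637,.331,0])
for name,X in [('pivot x-8',[.628,.331,.08]),('grip',[.628-.0304,.331+.035,.145])]:
    print(name,[proj(c,X,kk).round(0).tolist() for c,kk in (('wrist',k),('top',T),('side',S))])
R=yaw(1)*tool([s30,0,-c30],[0,1,0])
print(rel([.628-.034-.10,.331+.02,.1525+.12],R))
E
```

```text
t 4.0 q [  68.    -5.7  -34.    32.1  -54.3 -173.6] p [0.4772 0.3112 0.3332] F [-0.8 -1.3  0.3] op 0.0877
[0.5852 0.2559 0.    ] [0.5806 0.3964 0.    ] 0.14058331228242846
0.05 [0.5833 0.2582 0.05  ] [0.5813 0.3981 0.05  ] 0.13991959711461163 yaw 0.8212451587598514
0.11 [0.5458 0.2658 0.11  ] [0.5441 0.3841 0.11  ] 0.11833151147401216 yaw 0.8212451587598835
0.05 [0.7346 0.2516 0.05  ] [0.729  0.4163 0.05  ] 0.16477128574306962 yaw 1.9269173756043336
0.11 [0.6738 0.2602 0.11  ] [0.6691 0.3994 0.11  ] 0.13934885242360137 yaw 1.9269173756042501
piv (array([0.6233, 0.3344, 0.0883]), [np.float64(0.008949039677003827), np.float64(0.008764741237927236), np.float64(0.000440853955192545)])
grip (array([0.5899, 0.3573, 0.1593]), [np.float64(0.006915835613400786), np.float64(0.007112311360747091), np.float64(0.0025533893513158116)])
pivot x-8 [[[263.0, 171.0]], [[204.0, 159.0]], [[326.0, 180.0]]]
grip [[[289.0, 184.0]], [[191.0, 163.0]], [[327.0, 157.0]]]
([0.0619, 0.0395, -0.0125], [0.74, -1.95, -0.16])
```

```bash
python3 - <<'E'
from h import *
print(rel([.5465,.352,.231],yaw(1)*tool([s30,0,-c30],[0,1,0])))
E
```

```text
([0.1232, 0.0391, 0.0143], [0.74, -1.95, -0.16])
```

>>> {"api": "drive_tool", "payload": {
  "plan": [
    [[0.123,0.039,0.014],[0.7,-2,-0.2],1],
    [[0.123,0.039,0.014],[0.7,-2,-0.2],1],
    [[0.123,0.039,0.014],[0.7,-2,-0.2],1],
    [[0.123,0.039,0.014],[0.7,-2,-0.2],1],
    [[0.123,0.039,0.014],[0.7,-2,-0.2],1],
    [[0.123,0.039,0.014],[0.7,-2,-0.2],1]
  ]
}}

```text
clock: 4.5
tool_pos: [0.559, 0.3443, 0.2468]
orientation: [-0.4, 62.6, 1.9]
force: [-0.4, 0.3, 0.9]
opening: 0.0876
```

```bash
python3 - <<'E'
from h import *
st();print(pose()[1].as_matrix().round(3))
k=cal('wrist');im=ctrl.snapshot('wrist');cv2.imwrite('pics/w2.png',cv2.resize(im,None,fx=1.5,fy=1.5,interpolation=3))
for n in ['lever_pivot','lever_grip']:
    for x in ctrl.landmark_of('wrist',n)[:2]: print(n,np.round(x['pixel'],1),round(x['confidence'],2),atz('wrist',x['pixel'],.08 if 'p' == n[6] else .147,k))
print(rel([.6015,.352,.136],yaw(1)*tool([s30,0,-c30],[0,1,0])))
E
```

```text
t 4.5 q [  58.7    6.   -34.8   37.3  -39.6 -173.6] p [0.559  0.3443 0.2468] F [-0.4  0.3  0.9] op 0.0876
[[ 0.461 -0.039  0.887]
 [ 0.015  0.999  0.036]
 [-0.887 -0.003  0.461]]
lever_pivot [241.5 165.9] 0.84 [0.63028284 0.33180133 0.08      ]
lever_grip [271.4 181.6] 0.62 [0.59807233 0.36373728 0.147     ]
([0.1198, 0.0046, -0.014], [1.16, -2.44, -0.63])
```

View pics/w2.png

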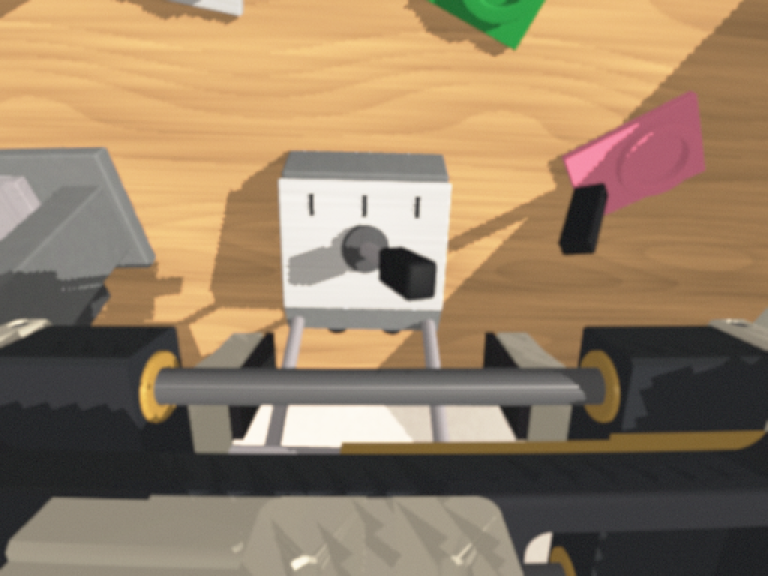

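The lever grip is at about px (272,182), between the fingers, and it leans to box left. J6 is on its limit, so I'll roll the tool a few degrees about its axis to free it.

```bash
python3 - <<'E'
from h import *
print(rel([.5465,.362,.231],yaw(1)*tool([s30,0,-c30],[0,1,0])*Ro.from_euler('x',-6,degrees=True)))
E
```

```text
([0.0104, 0.0168, -0.0184], [-4.84, -2.4, -0.75])
```

>>> {"api": "drive_tool", "payload": {
  "plan": [
    [[0.01,0.017,-0.018],[-5,-2.4,-0.7],1],
    [[0.01,0.017,-0.018],[-5,-2.4,-0.7],1],
    [[0.01,0.017,-0.018],[-5,-2.4,-0.7],1],
    [[0.01,0.017,-0.018],[-5,-2.4,-0.7],1]
  ]
}}

```text
clock: 4.98
tool_pos: [0.5518, 0.3601, 0.2407]
orientation: [-6.1, 61.2, 1.6]
force: [0.4, -1.0, 0.1]
opening: 0.0873
```

```bash
python3 - <<'E'
from h import *
st();print(pose()[1].as_matrix().round(3))
R=yaw(1)*tool([s30,0,-c30],[0,1,0])*Ro.from_euler('x',-6,degrees=True)
print(rel([.574,.362,.1835],R),rel([.6015,.362,.136],R))
E
```

```text
t 4.98 q [  60.2    6.4  -36.8   41.4  -38.5 -173.6] p [0.5518 0.3601 0.2407] F [ 0.4 -1.   0.1] op 0.0873
[[ 0.482 -0.121  0.868]
 [ 0.013  0.991  0.13 ]
 [-0.876 -0.051  0.479]]
([0.0608, 0.0021, -0.0079], [0.61, -1.14, -0.41]) ([0.1157, 0.0013, -0.0068], [0.61, -1.14, -0.41])
```

>>> {"api": "drive_tool", "payload": {
  "plan": [
    [[0.02,0.001,-0.008],[-2,-1,-0.4],1],
    [[0.04,0.002,-0.008],[-2,-1,-0.4],1],
    [[0.06,0.002,-0.008],[-2,-1,-0.4],1],
    [[0.06,0.002,-0.008],[-2,-1,-0.4],1],
    [[0.06,0.002,-0.008],[-2,-1,-0.4],1]
  ]
}}

```text
clock: 5.4
tool_pos: [0.5802, 0.3592, 0.1958]
orientation: [-9.1, 61.9, 1.0]
force: [-0.6, -0.3, 0.2]
opening: 0.0877
```

```bash
python3 - <<'E'
from h import *
st();print(pose()[1].as_matrix().round(3))
R=yaw(1)*tool([s30,0,-c30],[0,1,0])*Ro.from_euler('x',-6,degrees=True)
print(rel([.574,.362,.1835],R),rel([.6015,.362,.136],R))
E
```

```text
t 5.4 q [  55.9   10.8  -38.4   46.1  -32.3 -173.6] p [0.5802 0.3592 0.1958] F [-0.6 -0.3  0.2] op 0.0877
[[ 0.471 -0.157  0.868]
 [ 0.009  0.985  0.174]
 [-0.882 -0.074  0.466]]
([0.008, 0.0046, -0.0106], [3.12, -1.85, -0.26]) ([0.0628, 0.0038, -0.0088], [3.12, -1.85, -0.26])
```

>>> {"api": "drive_tool", "payload": {
  "plan": [
    [[0.025,0.004,-0.012],[0,-1,0],1],
    [[0.05,0.004,-0.012],[0,-1,0],1],
    [[0.07,0.004,-0.012],[0,-1,0],1],
    [[0.07,0.004,-0.012],[0,-1,0],1],
    [[0.07,0.004,-0.012],[0,-1,0],1]
  ]
}}

```text
clock: 5.82
tool_pos: [0.6093, 0.3588, 0.1442]
orientation: [-9.8, 63.9, 0.9]
force: [-9.9, 0.0, -9.5]
opening: 0.0877
```

```bash
python3 - <<'E'
from h import *
st();print(pose()[1].as_matrix().round(3))
R=yaw(1)*tool([s30,0,-c30],[0,1,0])*Ro.from_euler('x',-8,degrees=True)
print(rel([.6015,.362,.136],R),rel([.6015,.3303,.136],R))
E
```

```text
t 5.82 q [  51.6   16.1  -38.4   49.1  -26.7 -173.7] p [0.6093 0.3588 0.1442] F [-9.9  0.  -9.5] op 0.0877
[[ 0.44  -0.169  0.882]
 [ 0.007  0.983  0.185]
 [-0.898 -0.075  0.434]]
([0.004, 0.0051, -0.0098], [1.77, -3.84, -0.57]) ([0.0038, -0.0261, -0.0157], [1.77, -3.84, -0.57])
```

>>> {"api": "drive_tool", "payload": {
  "plan": [
    [[0,0.003,-0.02],[0,-4,0],1],
    [[0,0.003,-0.02],[0,-4,0],1],
    [[0,0.003,-0.02],[0,-4,0],1]
  ]
}}

```text
clock: 6.07
tool_pos: [0.6014, 0.357, 0.1594]
orientation: [-9.2, 63.0, 2.6]
force: [-1.0, 0.2, 0.7]
opening: 0.0877
```

```bash
cat > d.py <<'E'
from h import *
st();print(pose()[1].as_matrix().round(3))
R=yaw(1)*tool([s30,0,-c30],[0,1,0])*Ro.from_euler('x',-8,degrees=True)
print(rel([.6015,.362,.136],R),rel([.6015,.3303,.136],R))
E
python3 d.py
```

```text
t 6.07 q [  52.    14.1  -39.5   49.9  -26.8 -173.6] p [0.6014 0.357  0.1594] F [-1.   0.2  0.7] op 0.0877
[[ 0.454 -0.187  0.871]
 [ 0.02   0.98   0.199]
 [-0.891 -0.073  0.449]]
([0.021, 0.0066, -0.0094], [2.58, -2.82, -1.19]) ([0.0203, -0.0245, -0.0157], [2.58, -2.82, -1.19])
```

>>> {"api": "drive_tool", "payload": {
  "plan": [
    [[-0.04,0,-0.01],[0,0,0],1],
    [[-0.08,0,-0.02],[0,0,0],1],
    [[-0.12,0,-0.03],[0,0,0],1],
    [[-0.12,0,-0.03],[-60,0,0],1],
    [[-0.12,0,-0.03],[-60,0,0],1],
    [[-0.12,0,-0.03],[-60,0,0],1],
    [[-0.12,0,-0.03],[-60,0,0],1],
    [[-0.12,0,-0.03],[-60,0,0],1],
    [[-0.12,0,-0.03],[-60,0,0],1],
    [[-0.12,0,-0.03],[-110,0,0],1],
    [[-0.12,0,-0.03],[-110,0,0],1],
    [[-0.12,0,-0.03],[-110,0,0],1],
    [[-0.12,0,-0.03],[-110,0,0],1],
    [[-0.12,0,-0.03],[-110,0,0],1],
    [[-0.12,0,-0.03],[-110,0,0],1],
    [[-0.12,0,-0.03],[-110,0,0],1],
    [[-0.12,0,-0.03],[-110,0,0],1],
    [[-0.12,0,-0.03],[-110,0,0],1]
  ]
}}

```text
clock: 7.57
tool_pos: [0.5209, 0.349, 0.2538]
orientation: [-116.8, 62.9, 2.7]
force: [0.4, 0.0, -0.3]
opening: 0.0877
```

```bash
cat > d.py <<'E'
from h import *
st();print(pose()[1].as_matrix().round(3))
L=np.radians(34);a=np.array([np.sin(L),0,-np.cos(L)]);R=yaw(1)*tool(a,[0,-1,0])
g=np.array([.592,.330,.1525])
for b,dy in ((.12,.03),(.06,.03),(0,.03),(0,0)): print(b,dy,rel(g+a*(.019-b)+[0,dy,0],R))
E
python3 d.py
```

```text
t 7.57 q [ 62.8   3.2 -36.5  36.1 -42.  -58.8] p [0.5209 0.349  0.2538] F [ 0.4  0.  -0.3] op 0.0877
[[ 0.455 -0.773 -0.443]
 [ 0.022 -0.488  0.873]
 [-0.89  -0.406 -0.205]]
0.12 0.03 ([0.0225, -0.0095, 0.0067], [-61.64, 6.68, -3.03])
0.06 0.03 ([0.0821, -0.0152, 0.002], [-61.64, 6.68, -3.03])
0 0.03 ([0.1416, -0.0209, -0.0026], [-61.64, 6.68, -3.03])
0 0 ([0.141, -0.0063, -0.0288], [-61.64, 6.68, -3.03])
```

Unpinned now. I'll finish the flip at the standoff pose.

>>> {"api": "drive_tool", "payload": {
  "plan": [
    [[0.0225,-0.0095,0.0067],[-61.6,6.7,-3],1],
    [[0.0225,-0.0095,0.0067],[-61.6,6.7,-3],1],
    [[0.0225,-0.0095,0.0067],[-61.6,6.7,-3],1],
    [[0.0225,-0.0095,0.0067],[-61.6,6.7,-3],1],
    [[0.0225,-0.0095,0.0067],[-61.6,6.7,-3],1],
    [[0.0225,-0.0095,0.0067],[-61.6,6.7,-3],1],
    [[0.0225,-0.0095,0.0067],[-61.6,6.7,-3],1],
    [[0.0225,-0.0095,0.0067],[-61.6,6.7,-3],1],
    [[0.0225,-0.0095,0.0067],[-61.6,6.7,-3],1],
    [[0.0225,-0.0095,0.0067],[-61.6,6.7,-3],1],
    [[0.0225,-0.0095,0.0067],[-61.6,6.7,-3],1],
    [[0.0225,-0.0095,0.0067],[-61.6,6.7,-3],1]
  ]
}}

```text
clock: 8.57
tool_pos: [0.5357, 0.3603, 0.2369]
orientation: [-179.7, 56.0, 1.0]
force: [0.6, 0.3, -0.2]
opening: 0.0878
```

```bash
python3 d.py
```

```text
t 8.57 q [ 60.6   4.5 -44.9  56.1 -35.5 -15.3] p [0.5357 0.3603 0.2369] F [ 0.6  0.3 -0.2] op 0.0878
[[ 0.559  0.014 -0.829]
 [ 0.01  -1.    -0.01 ]
 [-0.829 -0.003 -0.559]]
0.12 0.03 ([0.0005, 0.0003, 0.0006], [-0.26, -0.02, -0.0])
0.06 0.03 ([0.0605, 0.0009, 0.0006], [-0.26, -0.02, -0.0])
0 0.03 ([0.1205, 0.0015, 0.0006], [-0.26, -0.02, -0.0])
0 0 ([0.1202, 0.0315, 0.0009], [-0.26, -0.02, -0.0])
```

>>> {"api": "drive_tool", "payload": {
  "plan": [
    [[0.025,0,0],[0,0,0],1],
    [[0.05,0,0],[0,0,0],1],
    [[0.07,0,0],[0,0,0],1],
    [[0.085,0,0],[0,0,0],1],
    [[0.1,0,0],[0,0,0],1],
    [[0.11,0.001,0],[0,0,0],1],
    [[0.12,0.001,0],[0,0,0],1],
    [[0.12,0.001,0],[0,0,0],1],
    [[0.12,0.001,0],[0,0,0],1]
  ]
}}

```text
clock: 9.32
tool_pos: [0.6037, 0.3598, 0.1374]
orientation: [-179.7, 56.0, 0.9]
force: [-0.5, 0.2, -0.5]
opening: 0.0876
```

```bash
python3 d.py
```

```text
t 9.32 q [ 41.7  14.7 -48.9  91.7 -21.4 -37.7] p [0.6037 0.3598 0.1374] F [-0.5  0.2 -0.5] op 0.0876
[[ 0.559  0.011 -0.829]
 [ 0.008 -1.    -0.008]
 [-0.829 -0.003 -0.559]]
0.12 0.03 ([-0.1201, -0.0012, 0.0012], [-0.39, -0.01, -0.07])
0.06 0.03 ([-0.0601, -0.0007, 0.0012], [-0.39, -0.01, -0.07])
0 0.03 ([-0.0001, -0.0002, 0.0012], [-0.39, -0.01, -0.07])
0 0 ([-0.0003, 0.0298, 0.0015], [-0.39, -0.01, -0.07])
```

>>> {"api": "drive_tool", "payload": {
  "plan": [
    [[0,0.006,0.001],[0,0,0],1],
    [[0,0.012,0.001],[0,0,0],1],
    [[0,0.018,0.001],[0,0,0],1],
    [[0,0.024,0.001],[0,0,0],1],
    [[0,0.03,0.001],[0,0,0],1],
    [[0,0.03,0.001],[0,0,0],1],
    [[0,0.03,0.001],[0,0,0],0.6],
    [[0,0.03,0.001],[0,0,0],0.5],
    [[0,0.03,0.001],[0,0,0],0.4],
    [[0,0.03,0.001],[0,0,0],0.35],
    [[0,0.03,0.001],[0,0,0],0.3],
    [[0,0.03,0.001],[0,0,0],0.28],
    [[0,0.03,0.001],[0,0,0],0.26],
    [[0,0.03,0.001],[0,0,0],0.26]
  ]
}}

```text
clock: 10.48
tool_pos: [0.603, 0.3304, 0.1384]
orientation: [-180.0, 56.2, 0.6]
force: [-0.8, 3.2, 1.2]
opening: 0.0394
```

```bash
python3 d.py; python3 - <<'E'
from h import *
k=cal('wrist');im=ctrl.snapshot('wrist');cv2.imwrite('pics/w3.png',cv2.resize(im,None,fx=1.5,fy=1.5,interpolation=3))
E
```

```text
t 10.48 q [ 37.9  13.1 -50.8  95.4 -19.8 -38.1] p [0.603  0.3304 0.1384] F [-0.8  3.2  1.2] op 0.0394
[[ 0.557  0.01  -0.831]
 [ 0.006 -1.    -0.008]
 [-0.831 -0.    -0.557]]
0.12 0.03 ([-0.1187, -0.0303, 0.0014], [-0.39, 0.18, -0.23])
0.06 0.03 ([-0.0587, -0.0299, 0.0012], [-0.39, 0.18, -0.23])
0 0.03 ([0.0013, -0.0296, 0.0011], [-0.39, 0.18, -0.23])
0 0 ([0.0012, 0.0004, 0.0013], [-0.39, 0.18, -0.23])
```

View pics/w3.png

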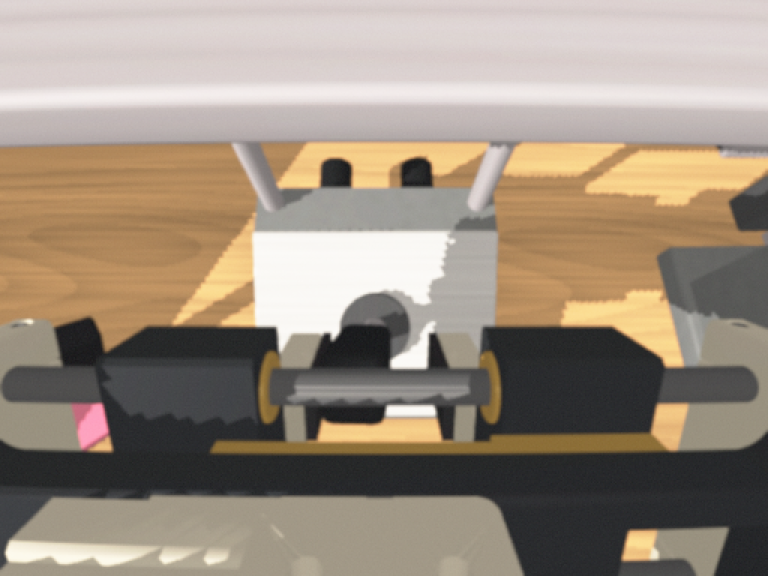

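The lever grip (about px 360,375 of the 1.5x view) is against the left finger and nearly upright, and the tool's centre line matches the pivot (376,320). I'll keep closing.

>>> {"api": "drive_tool", "payload": {
  "plan": [
    [[0,0,0],[0,0,0],0.3],
    [[0,0,0],[0,0,0],0.26],
    [[0,0,0],[0,0,0],0.26],
    [[0,0,0],[0,0,0],0.26],
    [[0,0,0],[0,0,0],0.26],
    [[0,0,0],[0,0,0],0.26],
    [[0,0,0],[0,0,0],0.26]
  ]
}}

```text
clock: 11.12
tool_pos: [0.6029, 0.3307, 0.1385]
orientation: [-179.9, 56.2, 0.6]
force: [-1.2, 4.7, 1.9]
opening: 0.0228
```

```bash
python3 d.py
```

```text
t 11.12 q [ 37.9  13.1 -50.8  95.5 -19.8 -38.1] p [0.6029 0.3307 0.1385] F [-1.2  4.7  1.9] op 0.0228
[[ 0.556  0.01  -0.831]
 [ 0.006 -1.    -0.008]
 [-0.831 -0.001 -0.557]]
0.12 0.03 ([-0.1185, -0.03, 0.0014], [-0.37, 0.19, -0.2])
0.06 0.03 ([-0.0585, -0.0297, 0.0012], [-0.37, 0.19, -0.2])
0 0.03 ([0.0015, -0.0293, 0.001], [-0.37, 0.19, -0.2])
0 0 ([0.0013, 0.0007, 0.0012], [-0.37, 0.19, -0.2])
```

>>> {"api": "drive_tool", "payload": {
  "plan": [
    [[0,0,0],[0,0,0],0.6],
    [[0,0,0],[0,0,0],0.6],
    [[0,0,0],[0,0,0],0.6],
    [[0,0,0],[0,0,0],0.8],
    [[-0.02,0,0],[0,0,0],1],
    [[-0.04,0,0],[0,0,0],1],
    [[-0.07,0,0],[0,0,0],1],
    [[-0.1,0,0],[0,0,0],1],
    [[-0.13,0,0],[0,0,0],1],
    [[-0.16,0,0],[0,0,0],1],
    [[-0.16,0,0],[0,0,0],1],
    [[-0.16,0,0],[0,0,0],1]
  ]
}}

```text
clock: 12.12
tool_pos: [0.5132, 0.3309, 0.2733]
orientation: [-179.6, 56.1, 1.0]
force: [-0.6, 0.1, -0.8]
opening: 0.0872
```

```bash
python3 - <<'E'
from h import *
np.set_printoptions(precision=4,suppress=True)
st();rs={'lever_pivot':[],'lever_grip':[]}
for c in ['wrist','top','side']:
    k=cal(c);im=ctrl.snapshot(c);cv2.imwrite(f'pics/{c}4.png',im)
    for n in ['lever_pivot','lever_grip']:
        r=ctrl.landmark_of(c,n)
        if r:
            print(c,n,np.round(r[0]['pixel'],1),round(r[0]['confidence'],2),atz(c,r[0]['pixel'],.08 if n=='lever_pivot' else .1525,k));rs[n].append(ray(c,r[0]['pixel'],k))
for n in rs: print(n,tri(rs[n])[0])
E
```

```text
t 12.12 q [ 63.6  -0.9 -44.3  49.3 -40.8  -9.7] p [0.5132 0.3309 0.2733] F [-0.6  0.1 -0.8] op 0.0872
wrist lever_pivot [252.5 176.8] 0.57 [0.6317 0.3328 0.08  ]
wrist lever_grip [254.4 184.6] 0.75 [0.5927 0.3299 0.1525]
top lever_pivot [200.4 156.6] 0.84 [0.6377 0.3431 0.08  ]
top lever_grip [200.7 165.2] 0.52 [0.5867 0.3292 0.1525]
side lever_pivot [324.7 180.6] 0.77 [0.6256 0.3247 0.08  ]
side lever_grip [318.7 159.1] 0.75 [0.5841 0.3336 0.1525]
lever_pivot [0.6309 0.3341 0.0804]
lever_grip [0.5874 0.3288 0.1589]
```

```bash
cat > e.py <<'E'
from h import *
np.set_printoptions(precision=4,suppress=True)
cx=np.array([.428,.188,0]);Y=82
def grasp(c=cx,Yw=Y,s=1,back=0,lean=30,z=.0516):
    L=np.radians(lean);Rz=yaw(Yw);a=Rz.apply([np.sin(L),0,-np.cos(L)])
    return c+Rz.apply([-.064,0,0])+[0,0,z]+a*(.019-back),Rz*tool([np.sin(L),0,-np.cos(L)],[0,s,0])
if __name__=='__main__':
    st()
    for s in (1,-1):
        p,R=grasp(s=s,back=.15);print(s,p,rel(p,R))
E
python3 e.py
```

```text
t 12.57 q [ 63.4  -0.6 -44.4  49.3 -40.7  -9.7] p [0.5142 0.3291 0.2707] F [ 0.6 -0.5  0.5] op 0.0875
1 [0.41   0.0598 0.165 ] ([0.0286, 0.2684, 0.1475], [102.52, -46.7, 3.36])
-1 [0.41   0.0598 0.165 ] ([0.0286, 0.2684, 0.1475], [-69.18, -3.1, -43.07])
```

```bash
python3 - <<'E'
from e import *
p,R=grasp(back=.2);print(p,rel(p,R))
E
```

```text
[0.4065 0.035  0.2084] ([-0.0095, 0.2931, 0.1265], [102.52, -46.7, 3.36])
```

>>> {"api": "drive_tool", "payload": {
  "plan": [
    [[-0.08,0.02,0],[10,-5,0],1],
    [[-0.08,0.05,0],[20,-9,0],1],
    [[-0.08,0.1,0],[30,-13,1],1],
    [[-0.05,0.15,0.06],[40,-18,1],1],
    [[-0.05,0.2,0.08],[50,-23,1],1],
    [[-0.03,0.25,0.1],[60,-27,2],1],
    [[-0.01,0.293,0.127],[70,-32,2],1],
    [[-0.01,0.293,0.127],[80,-36,3],1],
    [[-0.01,0.293,0.127],[90,-41,3],1],
    [[-0.01,0.293,0.127],[102.5,-46.7,3.4],1],
    [[-0.01,0.293,0.127],[102.5,-46.7,3.4],1],
    [[-0.01,0.293,0.127],[102.5,-46.7,3.4],1],
    [[-0.01,0.293,0.127],[102.5,-46.7,3.4],1],
    [[-0.01,0.293,0.127],[102.5,-46.7,3.4],1],
    [[-0.01,0.293,0.127],[102.5,-46.7,3.4],1],
    [[-0.01,0.293,0.127],[102.5,-46.7,3.4],1],
    [[-0.01,0.293,0.127],[102.5,-46.7,3.4],1],
    [[-0.01,0.293,0.127],[102.5,-46.7,3.4],1]
  ]
}}

```text
clock: 14.07
tool_pos: [0.406, 0.0339, 0.2079]
orientation: [0.1, 60.1, 82.0]
force: [0.2, 0.5, 0.1]
opening: 0.0876
```

```bash
cat > f.py <<'E'
from e import *
import sys
p,R=grasp(back=.2);st();print(rel(p,R))
k=cal('wrist');im=ctrl.snapshot('wrist');cv2.imwrite(f'pics/{sys.argv[1]}.png',cv2.resize(im,None,fx=1.5,fy=1.5,interpolation=3))
for n,z in [('carrier_mid',.011),('carrier_grip',.0516)]:
    for x in ctrl.landmark_of('wrist',n)[:3]: print(n,np.round(x['pixel'],1),round(x['confidence'],2),atz('wrist',x['pixel'],z,k))
E
python3 f.py w5
```

```text
t 14.07 q [  1.4  -1.7 -23.1 -32.3 -66.9   3. ] p [0.406  0.0339 0.2079] F [0.2 0.5 0.1] op 0.0876
([0.0002, -0.0003, 0.0013], [-0.07, -0.1, -0.01])
carrier_mid [266.5 270.8] 0.92 [0.4328 0.4368 0.011 ]
carrier_mid [220.5 301.7] 0.82 [0.5708 0.5838 0.011 ]
carrier_mid [362.2 205.7] 0.69 [0.2539 0.2461 0.011 ]
carrier_grip [296.8 290.7] 0.94 [0.3712 0.4577 0.0516]
carrier_grip [192.9 310.7] 0.94 [0.6246 0.5331 0.0516]
carrier_grip [375.8 244.8] 0.76 [0.2343 0.3031 0.0516]
```

View pics/w5.png

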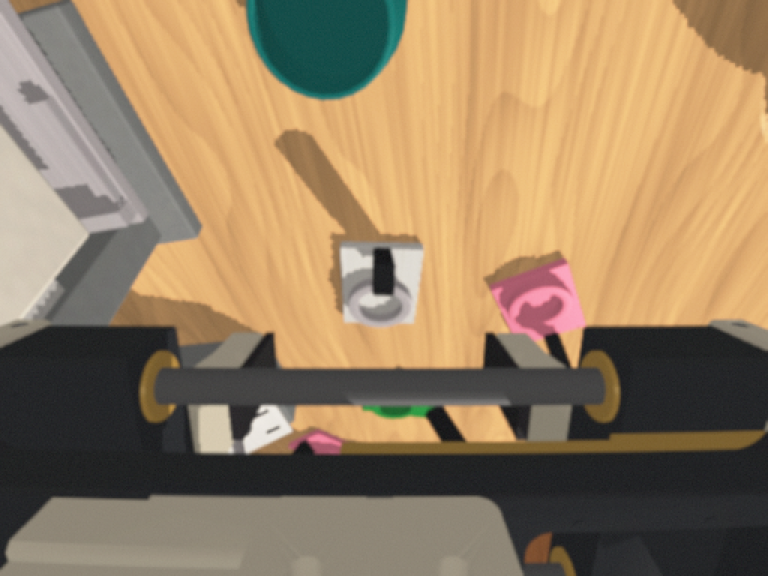

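The silver carrier sits straight ahead: plate corners about (340,243), (422,243), (415,325), (346,323), handle at x≈383 in the 1.5x view. The detector only returned the look-alikes, so I'll use the corners.

```bash
python3 - <<'E'
from e import *
k=cal('wrist');C=[atz('wrist',(x/1.5,y/1.5),.01,k) for x,y in [(340,243),(422,243),(415,325),(346,323)]]
C=np.array(C);print(C);print('ctr',C.mean(0));d=(C[2]+C[3]-C[0]-C[1])/2;print(np.linalg.norm(d),np.degrees(np.arctan2(d[1],d[0])))
e=C[0]-C[1];e2=C[3]-C[2];print([np.degrees(np.arctan2(v[1],v[0]))-90 for v in (-e,-e2)],np.linalg.norm(e),np.linalg.norm(e2))
# model projection at current estimate
for c,Y in ((cx,82),):
    m=np.array([[-55,-40,10],[-55,40,10],[55,40,10],[55,-40,10]])/1000;print(proj('wrist',c+yaw(Y).apply(m),k)*1.5)
g,_=grasp();hb=cx+yaw(82).apply([-.064-.016,0,.0516+.0277]);print('handle top',proj('wrist',hb,k)*1.5)
T=cal('top');S=cal('side')
for kk,c,px in ((T,'top',(244,217)),(S,'side',(258,187))): print(c,atz(c,px,.011,kk))
E
```

```text
[[0.4563 0.1279 0.01  ]
 [0.3799 0.1383 0.01  ]
 [0.3954 0.2572 0.01  ]
 [0.4733 0.243  0.01  ]]
ctr [0.4262 0.1916 0.01  ]
0.11814641357296288 82.07857070882771
[np.float64(82.18662859377861), np.float64(79.64120740914882)] 0.07713291770110207 0.07923531527452246
[[336.2101 243.5099]
 [421.1387 243.7234]
 [413.822  319.8776]
 [343.284  319.7039]]
handle top [[378.5144 274.4189]]
top [0.4291 0.1838 0.011 ]
side [0.4279 0.197  0.011 ]
```

```bash
sed -i 's/^cx=.*/cx=np.array([.425,.189,0])/' e.py; python3 - <<'E'
from e import *
for b in (.08,0): print(rel(*grasp(back=b)))
E
```

```text
Traceback (most recent call last):
  File "e.py", line 4, in <module>
    def grasp(c=cx,Yw=Y,s=1,back=0,lean=30,z=.0516):
                      ^
NameError: name 'Y' is not defined
```

```bash
sed -i 's/^cx=.*/cx=np.array([.425,.189,0]);Y=82/' e.py; python3 - <<'E'
from e import *
for b in (.08,0): print(rel(*grasp(back=b)))
E
```

```text
([0.1205, 0.0022, 0.0006], [0.15, -0.1, -0.01])
([0.2005, 0.0022, 0.0007], [0.15, -0.1, -0.01])
```

>>> {"api": "drive_tool", "payload": {
  "plan": [
    [[0.04,0.002,0],[0,0,0],1],
    [[0.08,0.002,0],[0,0,0],1],
    [[0.11,0.002,0],[0,0,0],1],
    [[0.13,0.002,0],[0,0,0],1],
    [[0.15,0.002,0],[0,0,0],1],
    [[0.17,0.002,0],[0,0,0],1],
    [[0.185,0.002,0],[0,0,0],1],
    [[0.2,0.002,0.001],[0,0,0],1],
    [[0.2,0.002,0.001],[0,0,0],1],
    [[0.2,0.002,0.001],[0,0,0],1]
  ]
}}

```text
clock: 15.05
tool_pos: [0.4171, 0.1356, 0.0356]
orientation: [-0.1, 60.1, 82.2]
force: [0.5, -0.6, -0.4]
opening: 0.0877
```

```bash
python3 - <<'E'
from e import *
st();print(rel(*grasp()))
E
```

```text
t 15.05 q [ 13.2  13.  -32.  -43.6 -42.3  11.5] p [0.4171 0.1356 0.0356] F [ 0.5 -0.6 -0.4] op 0.0877
([0.0002, -0.0004, -0.0007], [0.31, -0.14, -0.12])
```

Close (force is fixed), then a small lift.

>>> {"api": "drive_tool", "payload": {
  "plan": [
    [[0,0,0],[0,0,0],0.4],
    [[0,0,0],[0,0,0],0.2],
    [[0,0,0],[0,0,0],0],
    [[0,0,0],[0,0,0],0],
    [[0,0,0],[0,0,0],0],
    [[0,0,0],[0,0,0],0],
    [[0,0,0],[0,0,0],0],
    [[0,0,0],[0,0,0],0],
    [[0,0,0],[0,0,0],0],
    [[0,0,0],[0,0,0],0],
    [[0,0,0],[0,0,0],0],
    [[0,0,0],[0,0,0],0],
    [[0,0,0],[0,0,0],0],
    [[0,0,0],[0,0,0],0]
  ]
}}

```text
clock: 16.22
tool_pos: [0.4172, 0.1356, 0.0356]
orientation: [-0.1, 60.1, 82.2]
force: [0.9, -0.4, -1.0]
opening: 0.0182
```

```bash
python3 - <<'E'
from e import *
st();p,R=pose();print(R.as_matrix().round(3));print(rel(p+[0,0,.14],R))
E
```

```text
t 16.22 q [ 13.2  13.  -32.  -43.6 -42.3  11.5] p [0.4172 0.1356 0.0356] F [ 0.9 -0.4 -1. ] op 0.0182
[[ 0.067 -0.991  0.115]
 [ 0.493  0.134  0.86 ]
 [-0.867 -0.001  0.498]]
([-0.1214, -0.0001, 0.0697], [0.0, 0.0, 0.0])
```

>>> {"api": "drive_tool", "payload": {
  "plan": [
    [[-0.012,0,0.007],[0,0,0],0],
    [[-0.03,0,0.017],[0,0,0],0],
    [[-0.06,0,0.035],[0,0,0],0],
    [[-0.09,0,0.052],[0,0,0],0],
    [[-0.121,0,0.07],[0,0,0],0],
    [[-0.121,0,0.07],[0,0,0],0],
    [[-0.121,0,0.07],[0,0,0],0]
  ]
}}

```text
clock: 16.8
tool_pos: [0.4176, 0.1364, 0.1773]
orientation: [-0.6, 60.1, 81.9]
force: [0.6, 0.4, -3.9]
opening: 0.018
```

```bash
cat > g.py <<'E'
from e import *
H=np.array([.649,-.028,.06]);YH=91.5
def at(x,dz=0,y=0,yawadd=0): # TCP pose for carrier centre at home-frame x
    c=H+yaw(YH).apply([x,y,0]); return grasp(c=c,Yw=YH+yawadd,z=.0516+dz)
E
python3 - <<'E'
from g import *
st();p,R=at(-.215,.06);print(p,rel([.43,p[1],.17],R),rel(p,R))
E
```

```text
t 16.8 q [ 16.7  -1.2 -26.8 -33.3 -55.7  -7.2] p [0.4176 0.1364 0.1773] F [ 0.6  0.4 -3.9] op 0.018
[ 0.6561 -0.2974  0.1551] ([-0.2072, -0.0699, -0.375], [-7.77, -0.07, 4.81]) ([-0.1784, -0.2939, -0.3569], [-7.77, -0.07, 4.81])
```

>>> {"api": "drive_tool", "payload": {
  "plan": [
    [[-0.046,-0.016,-0.083],[-2,0,1],0],
    [[-0.092,-0.031,-0.167],[-3,0,2],0],
    [[-0.138,-0.047,-0.25],[-5,0,3],0],
    [[-0.207,-0.07,-0.375],[-8,0,4.8],0],
    [[-0.207,-0.07,-0.375],[-8,0,4.8],0],
    [[-0.207,-0.07,-0.375],[-8,0,4.8],0],
    [[-0.207,-0.07,-0.375],[-8,0,4.8],0],
    [[-0.207,-0.07,-0.375],[-8,0,4.8],0],
    [[-0.207,-0.07,-0.375],[-8,0,4.8],0],
    [[-0.207,-0.07,-0.375],[-8,0,4.8],0],
    [[-0.207,-0.07,-0.375],[-8,0,4.8],0],
    [[-0.195,-0.15,-0.37],[-8,0,4.8],0],
    [[-0.195,-0.15,-0.37],[-8,0,4.8],0],
    [[-0.178,-0.294,-0.357],[-8,0,4.8],0],
    [[-0.178,-0.294,-0.357],[-8,0,4.8],0],
    [[-0.178,-0.294,-0.357],[-8,0,4.8],0],
    [[-0.178,-0.294,-0.357],[-8,0,4.8],0],
    [[-0.178,-0.294,-0.357],[-8,0,4.8],0],
    [[-0.178,-0.294,-0.357],[-8,0,4.8],0]
  ]
}}

```text
clock: 18.38
tool_pos: [0.6562, -0.2961, 0.1504]
orientation: [0.3, 59.9, 92.0]
force: [0.0, -1.0, -3.3]
opening: 0.0178
```

```bash
cat > s.py <<'E'
from g import *
import sys
st();print(rel(*at(-.215,.06)))
ks=cal('wrist');im=ctrl.snapshot('wrist');cv2.imwrite(f'pics/{sys.argv[1]}.png',cv2.resize(im,None,fx=1.5,fy=1.5,interpolation=3))
for n,z in [('home',.06),('head',0),('stand',0),('carrier_mid',.12)]:
    for x in ctrl.landmark_of('wrist',n)[:2]: print(n,np.round(x['pixel'],1),round(x['confidence'],2),atz('wrist',x['pixel'],z,ks))
E
python3 s.py w6
```

```text
t 18.38 q [-24.2  38.4  24.7 -26.7 -90.7  29. ] p [ 0.6562 -0.2961  0.1504] F [ 0.  -1.  -3.3] op 0.0178
([-0.0048, 0.0002, 0.0013], [0.16, 0.1, -0.26])
```

View pics/w6.png

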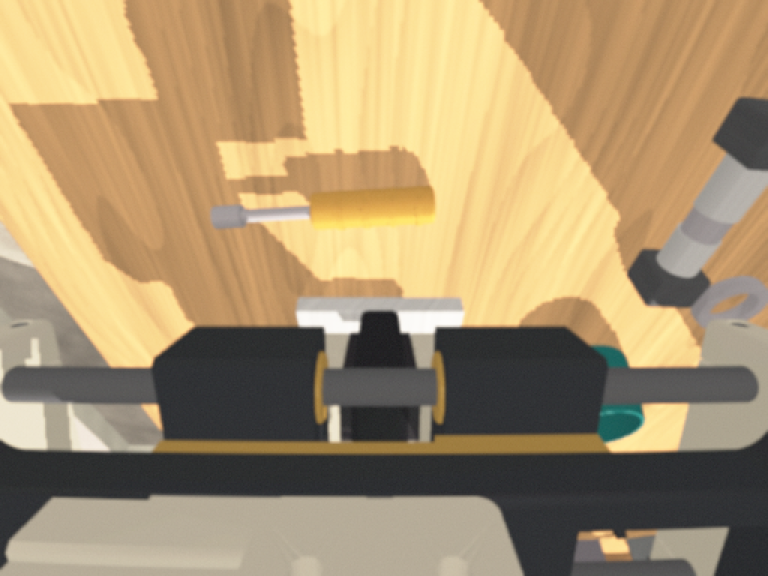

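The carrier is held square and centred (rear edge px 298–463, handle at 380), and the driver and pylon are undisturbed. The stand isn't visible from here, so I'll use the fixed cameras for its pose.

```bash
cat > m.py <<'E'
from g import *
import sys
T=ctrl.snapshot('top');S=ctrl.snapshot('side');cv2.imwrite('pics/T.png',T);cv2.imwrite('pics/S.png',S)
t=cv2.resize(T[118:183,262:342],(800,650),interpolation=3)[:, :]
t=cv2.resize(T[120:180,262:342],None,fx=5,fy=5,interpolation=3)
s=cv2.resize(S[190:300,220:310],None,fx=4.4,fy=4.4,interpolation=3)
c=np.zeros((484,800,3),np.uint8);c[:300,:400]=t;c[:484,402:798]=s[:484,:396];cv2.imwrite(f'pics/{sys.argv[1]}.png',c)
E
python3 m.py mont
```

```text
(no output)
```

View pics/mont.png

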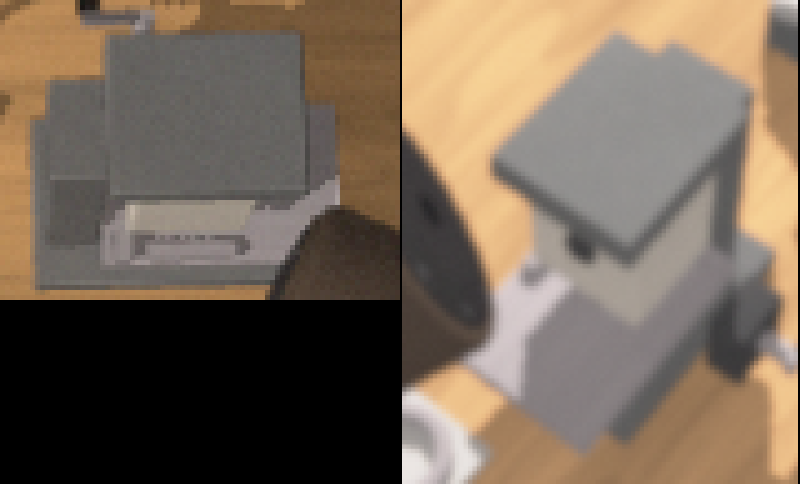

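```bash
cat > fit.py <<'E'
from h import *
from scipy.optimize import least_squares
tp=lambda u,v:(262+u/5-.4,120+v/5-.4); sp=lambda u,v:(220+(u-402)/4.4-.4,190+v/4.4-.4); fp=lambda u,v:(100+u*.375-.3,100+v*.375-.3)
obs=[('top',tp(106,33),(80,-55,232)),('top',tp(301,32),(-50,-55,232)),('top',tp(306,192),(-50,55,232)),('top',tp(111,193),(80,55,232)),
('top',tp(102,265),(75,60,60)),('top',tp(36,289),(125,65,0)),('top',fp(614,192),(-100,60,60)),('top',fp(612,110),(-100,-60,60)),
('side',sp(495,158),(-50,55,232)),('side',sp(628,240),(-50,-55,232)),('side',sp(616,35),(80,55,232)),('side',sp(585,448),(-100,-60,60)),('side',sp(468,357),(-100,60,60))]
k={c:cal(c) for c in('top','side')}
def res(p,sel=obs):
    return np.concatenate([proj(c,np.array([p[0],p[1],0])+yaw(p[2]).apply(np.array(m)/1000),k[c])[0]-px for c,px,m in sel])
for sel in (obs,[o for o in obs if o[0]=='top'],[o for o in obs if o[0]=='side']):
    s=least_squares(lambda p:res(p,sel),[.65,-.028,91],loss='soft_l1',x_scale=[.01,.01,1]);print(s.x.round(4));print(res(s.x,sel).reshape(-1,2).round(1).tolist())
E
python3 fit.py
```

```text
[ 6.50400e-01 -2.72000e-02  9.19803e+01]
[[-0.3, -0.5], [0.2, -0.9], [1.0, -0.6], [-0.2, -0.1], [0.4, -0.3], [-0.4, 0.2], [0.3, -0.3], [-0.8, -1.0], [-1.9, -1.2], [0.5, 2.0], [-0.1, -2.7], [-0.2, -0.3], [-5.3, -3.2]]
[ 6.48700e-01 -2.72000e-02  9.12488e+01]
[[-0.1, -0.3], [0.4, -0.2], [0.9, 0.1], [-0.4, 0.1], [0.2, -0.1], [-0.7, 0.3], [0.2, 0.5], [-0.5, -0.2]]
[ 6.53400e-01 -2.81000e-02  9.26212e+01]
[[-1.3, -0.1], [1.5, 2.9], [0.2, -2.0], [0.9, 0.7], [-4.6, -2.0]]
```

```bash
sed -i 's/^H=.*/H=np.array([.6495,-.0275,.06]);YH=91.5/' g.py; python3 - <<'E'
from g import *
st()
for x,dz in ((-.215,.04),(-.215,.012),(-.1,.012),(-.1,.002)): print(x,dz,at(x,dz)[0].round(4),rel(*at(x,dz)))
E
```

```text
t 18.73 q [-24.3  38.   24.7 -26.7 -90.7  29. ] p [ 0.6556 -0.2977  0.1554] F [ 0.2  0.5 -1.6] op 0.0176
-0.215 0.04 [ 0.6566 -0.2969  0.1351] ([0.018, -0.0009, -0.0094], [0.21, -0.1, 0.06])
-0.215 0.012 [ 0.6566 -0.2969  0.1071] ([0.0422, -0.0008, -0.0234], [0.21, -0.1, 0.06])
-0.1 0.012 [ 0.6535 -0.1819  0.1071] ([0.0996, -0.0011, 0.0763], [0.21, -0.1, 0.06])
-0.1 0.002 [ 0.6535 -0.1819  0.0971] ([0.1082, -0.0011, 0.0713], [0.21, -0.1, 0.06])
```

>>> {"api": "drive_tool", "payload": {
  "plan": [
    [[0.02,-0.001,-0.011],[0,0,0],0],
    [[0.042,-0.001,-0.023],[0,0,0],0],
    [[0.042,-0.001,-0.023],[0,0,0],0],
    [[0.052,-0.001,-0.006],[0,0,0],0],
    [[0.064,-0.001,0.015],[0,0,0],0],
    [[0.076,-0.001,0.035],[0,0,0],0],
    [[0.088,-0.001,0.056],[0,0,0],0],
    [[0.1,-0.001,0.076],[0,0,0],0],
    [[0.1,-0.001,0.076],[0,0,0],0],
    [[0.1,-0.001,0.076],[0,0,0],0]
  ]
}}

```text
clock: 19.57
tool_pos: [0.6537, -0.1809, 0.1087]
orientation: [-0.5, 60.1, 91.3]
force: [0.7, -0.5, -2.3]
opening: 0.0177
```

```bash
python3 - <<'E'
from g import *
st()
for x,dz in ((-.1,.004),(-.1,.001),(-.1,-.002)): print(x,dz,at(x,dz)[0].round(4),rel(*at(x,dz)))
E
sed -i 's/T\[120:180,262:342\]/T[130:190,272:352]/' m.py; python3 m.py mont2
```

```text
t 19.57 q [-16.4  34.4  12.5 -28.8 -79.5  26.5] p [ 0.6537 -0.1809  0.1087] F [ 0.7 -0.5 -2.3] op 0.0177
-0.1 0.004 [ 0.6535 -0.1819  0.0991] ([0.0077, 0.0002, -0.0056], [0.35, -0.13, 0.08])
-0.1 0.001 [ 0.6535 -0.1819  0.0961] ([0.0103, 0.0002, -0.0071], [0.35, -0.13, 0.08])
-0.1 -0.002 [ 0.6535 -0.1819  0.0931] ([0.0129, 0.0002, -0.0086], [0.35, -0.13, 0.08])
```

View pics/mont2.png

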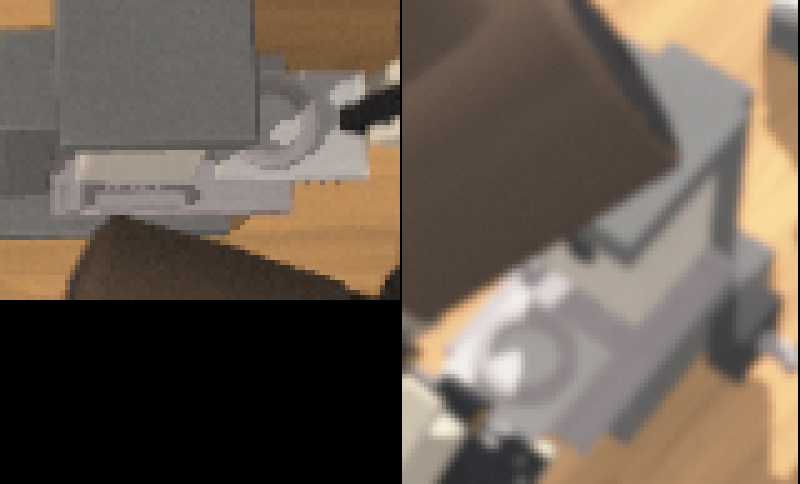

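The carrier is over the platform's front, ahead of the white block. I'll check its plate corner (top crop 369,180) against the stand frame.

```bash
python3 - <<'E'
from g import *
k=cal('top');f=lambda u,v:(272+u/5-.4,130+v/5-.4)
for n,u,v,z in (('plate rear +y',369,180,.0825),('plate rear -y',364,72,.0825),('platform front +y',291,213,.06),('hood',255,142,.232),('edge +y mid',300,180,.0825)):
    print(n,yaw(-YH).apply(atz('top',f(u,v),z,k)-H)*1000)
E
```

```text
plate rear +y [-152.2482   42.8165   22.5   ]
plate rear -y [-153.2215  -38.6133   22.5   ]
platform front +y [-98.2919  61.2992   0.    ]
hood [-46.0184  55.7135 172.    ]
edge +y mid [-101.9224   42.3893   22.5   ]
```

>>> {"api": "drive_tool", "payload": {
  "plan": [
    [[0.004,0,-0.003],[0.3,0,0],0],
    [[0.0077,0,-0.0056],[0.3,0,0],0],
    [[0.0095,0,-0.0066],[0.3,0,0],0],
    [[0.0112,0,-0.0076],[0.3,0,0],0],
    [[0.0112,0,-0.0076],[0.3,0,0],0],
    [[0.0112,0,-0.0076],[0.3,0,0],0]
  ]
}}

```text
clock: 20.17
tool_pos: [0.6535, -0.1848, 0.0949]
orientation: [-0.2, 60.2, 91.3]
force: [-1.5, -2.8, 5.0]
opening: 0.0177
```

```bash
python3 - <<'E'
from g import *
st();print(at(-.1)[0])
for x,dz in ((-.1,0),(-.06,0.001),(-.005,.001),(.005,.001)): print(x,dz,rel(*at(x,dz,-.0005)))
E
```

```text
t 20.17 q [-16.7  35.2  12.1 -28.9 -78.5  26.9] p [ 0.6535 -0.1848  0.0949] F [-1.5 -2.8  5. ] op 0.0177
[ 0.6535 -0.1819  0.0951]
-0.1 0 ([0.0012, -0.0006, 0.0026], [-0.06, -0.19, 0.12])
-0.06 0.001 ([0.0202, -0.0005, 0.0378], [-0.06, -0.19, 0.12])
-0.005 0.001 ([0.0475, -0.0004, 0.0855], [-0.06, -0.19, 0.12])
0.005 0.001 ([0.0525, -0.0004, 0.0942], [-0.06, -0.19, 0.12])
```

>>> {"api": "drive_tool", "payload": {
  "plan": [
    [[0.0025,-0.0005,0.007],[0,0,0],0],
    [[0.007,-0.0005,0.015],[0,0,0],0],
    [[0.0115,-0.0005,0.023],[0,0,0],0],
    [[0.016,-0.0005,0.031],[0,0,0],0],
    [[0.0205,-0.0005,0.038],[0,0,0],0],
    [[0.025,-0.0005,0.0465],[0,0,0],0],
    [[0.025,-0.0005,0.0465],[0,0,0],0]
  ]
}}

```text
clock: 20.75
tool_pos: [0.6527, -0.1293, 0.0965]
orientation: [-0.1, 60.1, 91.4]
force: [-0.1, 0.2, -4.0]
opening: 0.0184
```

```bash
cat > q.py <<'E'
from g import *
st();p,_=at(0);print('home-frame err of TCP vs home pose',(yaw(-YH).apply(pose()[0]-p)*1000).round(1))
for x,dz in ((-.02,0.0005),(-.005,.0005),(.005,.0005)): print(x,dz,rel(*at(x,dz,-.0005)))
E
python3 q.py
```

```text
t 20.75 q [-12.6  33.1   8.6 -29.9 -75.6  24.3] p [ 0.6527 -0.1293  0.0965] F [-0.1  0.2 -4. ] op 0.0184
home-frame err of TCP vs home pose [-47.4  -0.6   1.3]
-0.02 0.0005 ([0.0143, 0.0001, 0.0233], [0.02, -0.13, 0.07])
-0.005 0.0005 ([0.0218, 0.0001, 0.0363], [0.02, -0.13, 0.07])
0.005 0.0005 ([0.0268, 0.0001, 0.045], [0.02, -0.13, 0.07])
```

Free sliding so far. Next step is to x ≈ −10 mm, past the guide entry.

>>> {"api": "drive_tool", "payload": {
  "plan": [
    [[0.005,0,0.008],[0,0,0],0],
    [[0.0095,0,0.0155],[0,0,0],0],
    [[0.0143,0,0.0233],[0,0,0],0],
    [[0.0165,0,0.027],[0,0,0],0],
    [[0.0193,0,0.032],[0,0,0],0],
    [[0.0193,0,0.032],[0,0,0],0]
  ]
}}

```text
clock: 21.25
tool_pos: [0.6517, -0.0908, 0.0958]
orientation: [-0.2, 60.1, 91.4]
force: [-0.2, 0.3, -2.6]
opening: 0.0176
```

```bash
python3 q.py
```

```text
t 21.25 q [ -9.7  31.8   6.4 -30.7 -73.5  22.4] p [ 0.6517 -0.0908  0.0958] F [-0.2  0.3 -2.6] op 0.0176
home-frame err of TCP vs home pose [-8.8 -0.6  0.7]
-0.02 0.0005 ([-0.0054, 0.0001, -0.0098], [0.06, -0.12, 0.06])
-0.005 0.0005 ([0.0021, 0.0001, 0.0032], [0.06, -0.12, 0.06])
0.005 0.0005 ([0.0071, 0.0001, 0.0119], [0.06, -0.12, 0.06])
```

>>> {"api": "drive_tool", "payload": {
  "plan": [
    [[0.0011,0,0.0015],[0,0,0],0],
    [[0.0021,0,0.0032],[0,0,0],0],
    [[0.0031,0,0.005],[0,0,0],0],
    [[0.0041,0,0.0067],[0,0,0],0],
    [[0.0041,0,0.0067],[0,0,0],0]
  ]
}}

```text
clock: 21.67
tool_pos: [0.6518, -0.0844, 0.096]
orientation: [-0.3, 60.3, 91.3]
force: [-0.1, -4.0, -1.1]
opening: 0.018
```

```bash
python3 q.py
```

```text
t 21.67 q [ -9.1  31.5   6.  -30.7 -73.   22. ] p [ 0.6518 -0.0844  0.096 ] F [-0.1 -4.  -1.1] op 0.018
home-frame err of TCP vs home pose [-2.5 -0.8  0.8]
-0.02 0.0005 ([-0.0084, 0.0003, -0.0154], [0.09, -0.25, 0.1])
-0.005 0.0005 ([-0.001, 0.0003, -0.0024], [0.09, -0.25, 0.1])
0.005 0.0005 ([0.004, 0.0003, 0.0063], [0.09, -0.25, 0.1])
```

>>> {"api": "drive_tool", "payload": {
  "plan": [
    [[0.0015,0,0.002],[0,0,0],0],
    [[0.003,0,0.0035],[0,0,0],0],
    [[0.0036,0,0.004],[0,0,0],0],
    [[0.0036,0,0.004],[0,0,0],0]
  ]
}}

```text
clock: 22.0
tool_pos: [0.6524, -0.0839, 0.096]
orientation: [-0.6, 60.6, 91.0]
force: [-1.6, -14.5, 3.2]
opening: 0.0178
```

```bash
python3 q.py
```

```text
t 22.0 q [ -8.8  31.3   5.8 -30.4 -72.6  21.8] p [ 0.6524 -0.0839  0.096 ] F [ -1.6 -14.5   3.2] op 0.0178
home-frame err of TCP vs home pose [-2.  -1.4  0.9]
-0.02 0.0005 ([-0.0085, 0.0009, -0.0159], [0.17, -0.63, 0.23])
-0.005 0.0005 ([-0.0012, 0.0009, -0.0028], [0.17, -0.63, 0.23])
0.005 0.0005 ([0.0037, 0.0009, 0.0059], [0.17, -0.63, 0.23])
```

>>> {"api": "drive_tool", "payload": {
  "plan": [
    [[0,0,-0.001],[0,-0.5,0],0],
    [[0.001,0.0005,-0.002],[0,-0.5,0],0],
    [[0.001,0.0005,-0.002],[0,-0.5,0],0.3],
    [[0.001,0.0005,-0.002],[0,-0.5,0],0.6],
    [[0.001,0.0005,-0.002],[0,-0.5,0],1],
    [[0.001,0.0005,-0.002],[0,-0.5,0],1],
    [[0.001,0.0005,-0.002],[0,-0.5,0],1],
    [[0.001,0.0005,-0.002],[0,-0.5,0],1],
    [[0.001,0.0005,-0.002],[0,-0.5,0],1],
    [[-0.02,0.0005,-0.002],[0,-0.5,0],1],
    [[-0.04,0.0005,-0.002],[0,-0.5,0],1],
    [[-0.07,0.0005,-0.002],[0,-0.5,0],1],
    [[-0.1,0.0005,-0.002],[0,-0.5,0],1],
    [[-0.13,0.0005,-0.002],[0,-0.5,0],1],
    [[-0.16,0.0005,-0.002],[0,-0.5,0],1],
    [[-0.16,0.0005,-0.002],[0,-0.5,0],1]
  ]
}}

```text
clock: 23.33
tool_pos: [0.655, -0.1679, 0.2404]
orientation: [-1.5, 60.4, 90.2]
force: [-1.1, -0.4, 1.1]
opening: 0.0878
```

```bash
python3 q.py|head -1; python3 - <<'E'
from g import *
im=ctrl.snapshot('wrist');w=cv2.resize(im[150:350,100:400],None,fx=2.6,fy=2.6,interpolation=3);cv2.imwrite('pics/w7.png',w)
k=cal('wrist');m=np.array([[-55,-40,10],[-55,40,10],[-20,46,8],[-20,-46,8],[-100,60,0],[-100,-60,0]])/1000
print(((proj('wrist',H+yaw(YH).apply(m),k)-[100,150])*2.6).round(0))
E
```

```text
t 23.33 q [-15.3  27.9  19.1 -28.4 -89.8  19.2] p [ 0.655  -0.1679  0.2404] F [-1.1 -0.4  1.1] op 0.0878
[[324.  47.]
 [485.  48.]
 [490.  96.]
 [318.  95.]
 [535. -41.]
 [276. -42.]]
```

View pics/w7.png

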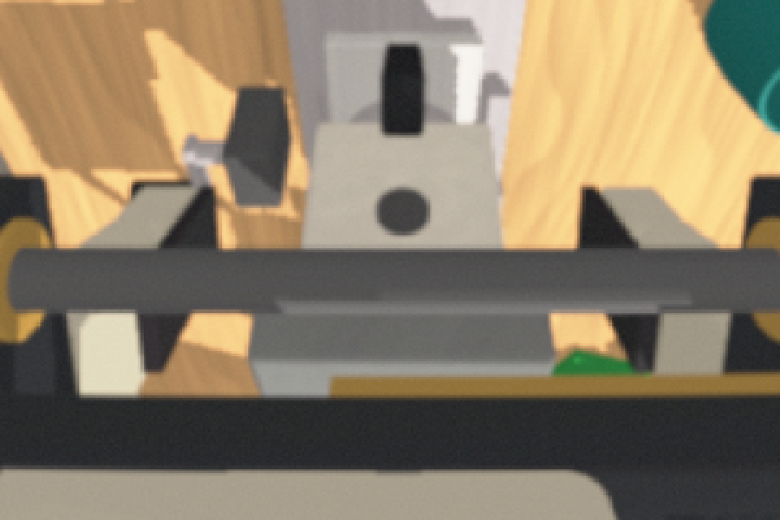

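The plate sits square between the guides (rear edge crop 327–481 at y≈36–45), handle upright at 403, white block behind it. I'll check depth against the block's front edge (y≈123).

```bash
python3 - <<'E'
from g import *
st();k=cal('wrist');im=ctrl.snapshot('wrist');cv2.imwrite('pics/w8raw.png',im)
m=np.array([[-25,-45,30],[-25,45,30],[-55,-40,10],[-55,40,10],[-65,0,10],[-50,0,172-25+0]])/1000
print(((proj('wrist',H+yaw(YH).apply(m),k)-[100,150])*2.6).round(0))
# column profile of brightness along plate left part
g=cv2.cvtColor(im,cv2.COLOR_BGR2GRAY)
for col in (230,235,278): print(col,[(r,int(g[r,col])) for r in range(158,202,1)])
for n in ('carrier_mid','carrier_grip','home'):
    for x in ctrl.landmark_of('wrist',n)[:2]: print(n,x['pixel'],round(x['confidence'],2),'home frame',(yaw(-YH).apply(atz('wrist',x['pixel'],{'carrier_mid':.071,'carrier_grip':.1116,'home':.06}[n],k)-H)*1000).round(1))
E
```

```text
t 23.38 q [-15.3  28.   18.9 -28.5 -89.7  19.3] p [ 0.6546 -0.1662  0.2379] F [-0.8 -0.  -1.2] op 0.0872
[[315. 118.]
 [493. 119.]
 [324.  47.]
 [485.  48.]
 [405.  32.]
 [403. 299.]]
230 [(158, 143), (159, 140), (160, 141), (161, 148), (162, 157), (163, 170), (164, 174), (165, 172), (166, 174), (167, 176), (168, 173), (169, 170), (170, 169), (171, 170), (172, 170), (173, 170), (174, 171), (175, 170), (176, 169), (177, 170), (178, 170), (179, 172), (180, 172), (181, 171), (182, 170), (183, 171), (184, 169), (185, 170), (186, 171), (187, 170), (188, 169), (189, 169), (190, 170), (191, 171), (192, 170), (193, 171), (194, 171), (195, 170), (196, 170), (197, 174), (198, 178), (199, 181), (200, 182), (201, 181)]
235 [(158, 142), (159, 141), (160, 141), (161, 147), (162, 157), (163, 166), (164, 170), (165, 170), (166, 175), (167, 175), (168, 173), (169, 172), (170, 171), (171, 170), (172, 172), (173, 172), (174, 170), (175, 171), (176, 172), (177, 171), (178, 171), (179, 172), (180, 171), (181, 172), (182, 171), (183, 173), (184, 173), (185, 173), (186, 174), (187, 173), (188, 172), (189, 
[... 168 characters left out ...]
159, 146), (160, 146), (161, 150), (162, 157), (163, 166), (164, 169), (165, 170), (166, 188), (167, 224), (168, 242), (169, 246), (170, 245), (171, 245), (172, 245), (173, 245), (174, 245), (175, 245), (176, 245), (177, 245), (178, 245), (179, 245), (180, 245), (181, 245), (182, 244), (183, 245), (184, 244), (185, 245), (186, 245), (187, 244), (188, 244), (189, 244), (190, 245), (191, 244), (192, 244), (193, 244), (194, 244), (195, 243), (196, 236), (197, 214), (198, 191), (199, 182), (200, 181), (201, 182)]
carrier_mid [252.2, 195.2] 0.84 home frame [-6.5 -4.5 11. ]
carrier_mid [328.6, 296.6] 0.8 home frame [322.7 169.5  11. ]
carrier_grip [255.8, 184.1] 0.72 home frame [-66.    0.3  51.6]
```

Images suggest x ≈ −5 mm, which is inside the band. I'll cross-check with the side camera.

```bash
python3 - <<'E'
from g import *
S=ctrl.snapshot('side');k=cal('side')
x0,y0,f=225,225,8
c=cv2.resize(S[y0:y0+72,x0:x0+90],None,fx=f,fy=f,interpolation=3)
def P(m): return (proj('side',H+yaw(YH).apply(np.array(m)/1000),k)-[x0,y0]+.5)*f
for X,col in ((0,(0,0,255)),(-10,(255,0,0))):
    for q in P([[X-55,-40,10],[X-55,40,10],[X-64-16,0,51.6+27.7]]): cv2.circle(c,tuple(int(v) for v in q),3,col,-1)
for q in P([[-100,-60,0],[-25,-45,30],[-100,60,0],[75,-60,0],[-25,45,30]]): cv2.circle(c,tuple(int(v) for v in q),3,(0,255,0),-1)
cv2.imwrite('pics/s9.png',c)
E
```

```text
(no output)
```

View pics/s9.png

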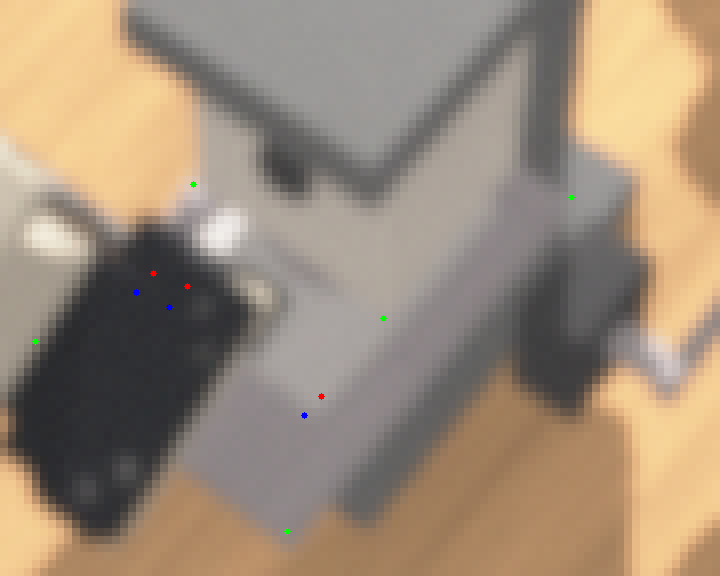

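The plate's near corner (about 318,403) lies on the x=0 to −4 mm prediction, so the carrier is home. Next is the lever's final swing: rise clear, travel over, and push with shut fingers from the lever's left.

```bash
cat > l.py <<'E'
from h import *
np.set_printoptions(precision=4,suppress=True)
L=np.radians(32);a=np.array([np.sin(L),0,-np.cos(L)]);RL=yaw(1)*tool(a,[0,-1,0]);g=np.array([.592,.330,.1525])
def lp(back,dy): return g+a*(.009-back)+[0,dy,0]
E
python3 - <<'E'
from l import *
st();p,R=pose();print('up',rel([.62,-.19,.42],R));print('mid',rel([.47,.15,.42],R));q=lp(.14,.048);print(q,rel(q,RL),rel([.5,.378,.35],RL))
E
```

```text
t 23.63 q [-15.1  28.2  18.6 -28.6 -89.6  19.3] p [ 0.6529 -0.1634  0.2332] F [-0.7 -0.1 -0.6] op 0.0873
up ([-0.1748, 0.0331, 0.071], [0.0, 0.0, 0.0])
mid ([-0.0036, 0.1738, 0.3693], [0.0, 0.0, 0.0])
[0.5226 0.378  0.2636] ([0.2451, 0.1155, 0.4874], [-93.08, 48.24, -1.54]) ([0.1705, 0.1378, 0.5311], [-93.08, 48.24, -1.54])
```

>>> {"api": "drive_tool", "payload": {
  "plan": [
    [[-0.04,0.008,0.016],[0,0,0],1],
    [[-0.08,0.015,0.032],[0,0,0],1],
    [[-0.12,0.023,0.048],[0,0,0],1],
    [[-0.175,0.033,0.071],[0,0,0],1],
    [[-0.175,0.033,0.071],[0,0,0],1],
    [[-0.175,0.033,0.071],[0,0,0],0.5],
    [[-0.15,0.06,0.115],[0,0,0],0],
    [[-0.12,0.09,0.17],[0,0,0],0],
    [[-0.09,0.115,0.22],[0,0,0],0],
    [[-0.06,0.14,0.27],[0,0,0],0],
    [[-0.004,0.174,0.369],[0,0,0],0],
    [[-0.004,0.174,0.369],[0,0,0],0],
    [[-0.004,0.174,0.369],[0,0,0],0],
    [[-0.004,0.174,0.369],[0,0,0],0],
    [[-0.004,0.174,0.369],[0,0,0],0],
    [[-0.004,0.174,0.369],[0,0,0],0]
  ]
}}

```text
clock: 24.97
tool_pos: [0.4663, 0.155, 0.4207]
orientation: [-0.4, 59.9, 91.5]
force: [-0.1, -1.3, -0.0]
opening: 0.0198
```

```bash
python3 - <<'E'
from l import *
st();print(rel([.5,.378,.35],RL))
E
```

```text
t 24.97 q [ 16.6  -2.7   2.4 -29.  -86.9 -15.2] p [0.4663 0.155  0.4207] F [-0.1 -1.3 -0. ] op 0.0198
([0.1725, -0.0408, 0.1563], [-92.75, 48.45, -1.38])
```

>>> {"api": "drive_tool", "payload": {
  "plan": [
    [[0,0,0],[-15,8,0],0],
    [[0.02,0,0.02],[-30,16,0],0],
    [[0.05,-0.01,0.04],[-45,24,-1],0],
    [[0.08,-0.02,0.08],[-60,32,-1],0],
    [[0.11,-0.03,0.11],[-75,40,-1],0],
    [[0.14,-0.035,0.13],[-92.7,48.4,-1.4],0],
    [[0.172,-0.041,0.156],[-92.7,48.4,-1.4],0],
    [[0.172,-0.041,0.156],[-92.7,48.4,-1.4],0],
    [[0.172,-0.041,0.156],[-92.7,48.4,-1.4],0],
    [[0.172,-0.041,0.156],[-92.7,48.4,-1.4],0],
    [[0.172,-0.041,0.156],[-92.7,48.4,-1.4],0],
    [[0.172,-0.041,0.156],[-92.7,48.4,-1.4],0],
    [[0.172,-0.041,0.156],[-92.7,48.4,-1.4],0],
    [[0.172,-0.041,0.156],[-92.7,48.4,-1.4],0],
    [[0.172,-0.041,0.156],[-92.7,48.4,-1.4],0],
    [[0.172,-0.041,0.156],[-92.7,48.4,-1.4],0],
    [[0.172,-0.041,0.156],[-92.7,48.4,-1.4],0],
    [[0.172,-0.041,0.156],[-92.7,48.4,-1.4],0]
  ]
}}

```text
clock: 26.47
tool_pos: [0.5002, 0.3778, 0.3502]
orientation: [-179.8, 58.1, 1.1]
force: [0.1, -0.3, 0.6]
opening: 0.0008
```

```bash
python3 - <<'E'
from l import *
st()
for b in (.14,.07,0): print(b,rel(lp(b,.048),RL))
E
```

```text
t 26.47 q [ 69.7  -0.5 -30.3  37.5 -53.9   0.1] p [0.5002 0.3778 0.3502] F [ 0.1 -0.3  0.6] op 0.0008
0.14 ([0.0854, 0.0003, 0.0268], [-0.17, 0.1, 0.04])
0.07 ([0.1554, 0.001, 0.0266], [-0.17, 0.1, 0.04])
0 ([0.2254, 0.0017, 0.0265], [-0.17, 0.1, 0.04])
```

>>> {"api": "drive_tool", "payload": {
  "plan": [
    [[0.03,0,0.014],[0,0,0],0],
    [[0.06,0,0.027],[0,0,0],0],
    [[0.0854,0,0.027],[0,0,0],0],
    [[0.12,0.001,0.027],[0,0,0],0],
    [[0.15,0.001,0.027],[0,0,0],0],
    [[0.175,0.001,0.027],[0,0,0],0],
    [[0.195,0.001,0.027],[0,0,0],0],
    [[0.21,0.002,0.027],[0,0,0],0],
    [[0.225,0.002,0.027],[0,0,0],0],
    [[0.225,0.002,0.027],[0,0,0],0],
    [[0.225,0.002,0.027],[0,0,0],0]
  ]
}}

```text
clock: 27.38
tool_pos: [0.5976, 0.3764, 0.1444]
orientation: [-179.8, 58.1, 0.8]
force: [-0.3, -0.0, -0.0]
opening: 0.0003
```

```bash
python3 - <<'E'
from l import *
st()
for d in (.048,.0,-.01): print(d,rel(lp(0,d),RL))
E
```

```text
t 27.38 q [ 48.3  15.  -45.8  75.2 -23.7 -26.9] p [0.5976 0.3764 0.1444] F [-0.3 -0.  -0. ] op 0.0003
0.048 ([-0.0008, -0.0016, 0.0005], [-0.32, 0.13, -0.1])
0.0 ([-0.0012, 0.0464, 0.0009], [-0.32, 0.13, -0.1])
-0.01 ([-0.0012, 0.0564, 0.001], [-0.32, 0.13, -0.1])
```

j4 has room. Push toward −y (tool +y) in small steps.

>>> {"api": "drive_tool", "payload": {
  "plan": [
    [[0,0.006,0],[0,0,0],0],
    [[0,0.012,0],[0,0,0],0],
    [[0,0.018,0],[0,0,0],0],
    [[0,0.024,0],[0,0,0],0],
    [[0,0.03,0],[0,0,0],0],
    [[0,0.035,0],[0,0,0],0],
    [[0,0.04,0],[0,0,0],0],
    [[0,0.044,0],[0,0,0],0],
    [[0,0.044,0],[0,0,0],0]
  ]
}}

```text
clock: 28.13
tool_pos: [0.5983, 0.3315, 0.1446]
orientation: [-179.8, 58.1, 0.8]
force: [-1.0, 2.1, 1.3]
opening: 0.0003
```

```bash
python3 -c "
from l import *
st()"
```

```text
t 28.13 q [ 42.5  12.6 -49.5  81.9 -20.8 -28.6] p [0.5983 0.3315 0.1446] F [-1.   2.1  1.3] op 0.0003
```

Only friction so far (2 N). I'll continue until the stop's force shows.

>>> {"api": "drive_tool", "payload": {
  "plan": [
    [[0,0.003,0],[0,0,0],0],
    [[0,0.006,0],[0,0,0],0],
    [[0,0.008,0],[0,0,0],0],
    [[0,0.01,0],[0,0,0],0],
    [[0,0.01,0],[0,0,0],0]
  ]
}}

```text
clock: 28.55
tool_pos: [0.5983, 0.321, 0.1444]
orientation: [-179.9, 58.1, 0.7]
force: [0.3, 2.2, 0.2]
opening: 0.0007
```

```bash
python3 -c "
from l import *
st()"
```

```text
t 28.55 q [ 41.   12.  -50.2  83.5 -20.1 -29. ] p [0.5983 0.321  0.1444] F [0.3 2.2 0.2] op 0.0007
```

>>> {"api": "drive_tool", "payload": {
  "plan": [
    [[0,0.003,0],[0,0,0],0],
    [[0,0.006,0],[0,0,0],0],
    [[0,0.008,0],[0,0,0],0],
    [[0,0.01,0],[0,0,0],0],
    [[0,0.01,0],[0,0,0],0]
  ]
}}

```text
clock: 28.97
tool_pos: [0.5978, 0.3186, 0.146]
orientation: [-179.0, 58.1, 2.1]
force: [-1.9, 21.9, -0.6]
opening: 0.0002
```

```bash
python3 -c "
from l import *
st()"
```

```text
t 28.97 q [ 39.7  11.5 -50.7  85.5 -18.9 -29.5] p [0.5978 0.3186 0.146 ] F [-1.9 21.9 -0.6] op 0.0002
```

Hit the stop at 22 N. Back off and retreat.

>>> {"api": "drive_tool", "payload": {
  "plan": [
    [[0,-0.008,0],[0,0,0],0],
    [[0,-0.018,0],[0,0,0],0],
    [[0,-0.025,0],[0,0,0],0],
    [[-0.02,-0.025,0],[0,0,0],0],
    [[-0.05,-0.025,0],[0,0,0],0],
    [[-0.08,-0.025,0],[0,0,0],0],
    [[-0.11,-0.025,0],[0,0,0],0],
    [[-0.14,-0.025,0],[0,0,0],0],
    [[-0.17,-0.025,0],[0,0,0],0],
    [[-0.17,-0.025,0],[0,0,0],0],
    [[-0.17,-0.025,0],[0,0,0],0]
  ]
}}

```text
clock: 29.88
tool_pos: [0.5069, 0.3408, 0.2922]
orientation: [-178.7, 58.1, 2.4]
force: [0.2, -0.8, -0.4]
opening: 0.0004
```

```bash
python3 - <<'E'
from g import *
st()
out=[]
for c in ('wrist','top','side'):
    im=ctrl.snapshot(c);k=cal(c);cv2.imwrite(f'pics/{c}F.png',im)
    for n,z in (('lever_grip',.145),('lever_pivot',.08)):
        for x in ctrl.landmark_of(c,n)[:1]: print(c,n,np.round(x['pixel'],0),round(x['confidence'],2),atz(c,x['pixel'],z,k))
    for n in ('carrier_mid','carrier_grip'):
        for x in ctrl.landmark_of(c,n)[:5]:
            h=yaw(-YH).apply(atz(c,x['pixel'],.071 if n=='carrier_mid' else .1116,k)-H)*1000
            if abs(h[:2]).max()<110: print(c,n,h.round(1),round(x['confidence'],2))
w=cv2.resize(cv2.imread('pics/wristF.png'),(400,300));t=cv2.resize(cv2.imread('pics/topF.png')[110:200,170:350],(400,200),interpolation=3)
s=cv2.resize(cv2.imread('pics/sideF.png')[120:330,200:360],(390,512),interpolation=3)
m=np.zeros((512,800,3),np.uint8);m[:300,:400]=w;m[302:502,:400]=t;m[:,408:798]=s;cv2.imwrite('pics/fin.png',m)
E
```

```text
t 29.88 q [ 65.5  -1.3 -39.8  42.5 -44.3  -3.6] p [0.5069 0.3408 0.2922] F [ 0.2 -0.8 -0.4] op 0.0004
wrist lever_grip [297. 178.] 0.57 [0.5997 0.2881 0.145 ]
wrist lever_pivot [261. 172.] 0.93 [0.6307 0.3314 0.08  ]
top lever_grip [304. 154.] 0.65 [ 0.6326 -0.0233  0.145 ]
top lever_pivot [201. 159.] 0.77 [0.6299 0.3405 0.08  ]
top carrier_mid [-4.7 -7.1 11. ] 0.58
top carrier_grip [-66.3  -5.7  51.6] 0.42
side lever_grip [314. 168.] 0.47 [0.5922 0.2979 0.145 ]
side lever_pivot [325. 178.] 0.9 [0.6209 0.3342 0.08  ]
side carrier_mid [-6.7 -3.6 11. ] 0.75
side carrier_grip [-63.3  -5.3  51.6] 0.62
```

View pics/fin.png

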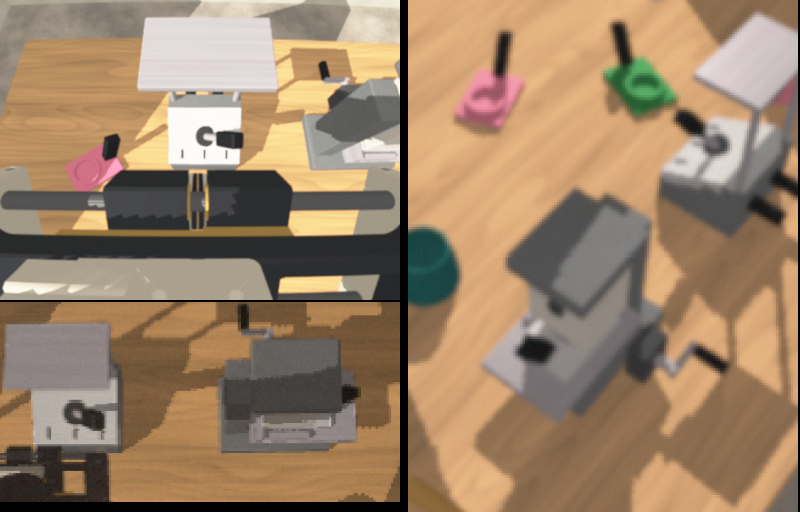

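The lever now leans fully to its right (grip ≈43 mm toward −y of the pivot), the carrier sits home under the head, and the arm touches nothing. Handing in.

```bash
python3 -c "
from plant import ctrl
print(ctrl.close_job())"
```

```text
the job is handed in; nothing more can be done
None
```

The job is handed in at about 30 s on the robot's clock. All steps were done in the required order, but no verdict was reported.

**What I did**
- **Lever to centre:** I straddled the lever and squeezed it upright. The cameras then put the grip within about 5 mm of the pivot sideways.
- **Carrier:** I picked up the silver carrier by its handle, set it on the platform and slid it under the head until it met the back stop firmly (14.5 N). Then I released it.
- **Lever to right:** I pushed it over with shut fingers until it hit its stop (22 N), then withdrew.

**Last checks**
- **Lever:** the grip is about 43 mm to the right of the pivot in the wrist view, so it leans fully right.
- **Carrier:** it lies flat and square between the guides. The networks put it 5–7 mm short of home, and a wrist-view check made it about 5 mm short. The side-view corner said 0 to 4 mm short. All of these are inside the 10 mm limit.
- **Carrier, sideways:** readings ran from 0 to 7 mm off the centre line, inside the 12 mm limit.
- **Robot:** it was clear of everything, with force under 1 N.

**What went wrong or disagreed**
- My first approach to the lever ran joint 6 into its limit, and the gripper brushed something, probably the visor, at about 14 N. I backed off and turned the gripper half a turn.
- In the last pictures the top camera's lever-grip detection was false; it had landed on the stand.
- The probe head showed no sign of being struck. I did not measure the ankle cover, pylon, loose ring and nut driver again at the end. The nut driver and pylon looked undisturbed in a picture taken mid-job.

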